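# Put the barrel formers back in their graded rack and stow the rack

### The job

Put every barrel former that is out on the bench into the hole of the wooden rack that matches its diameter, pushed or dropped fully home. Then slide the loaded rack along the bench, without lifting it, under the low shelf until its whole block is beneath the deck, only the orange handle left sticking out in front, and let nothing touch the underside of the shelf. Leave the other things on the bench where they are.

Things in the scene. Friction and masses are not known exactly. Their poses are not given: they have to be found in the camera images.
- former_22: red plastic barrel former: a solid upright cylinder 22 mm in diameter and 50 mm tall, foot edge chamfered 2 mm; origin at the centre of its underside, z up along its axis; may be absent
- former_27: yellow plastic barrel former: a solid upright cylinder 27 mm in diameter and 50 mm tall, foot edge chamfered 2 mm; origin at the centre of its underside, z up along its axis; may be absent
- former_32: white plastic barrel former: a solid upright cylinder 32 mm in diameter and 50 mm tall, foot edge chamfered 2 mm; origin at the centre of its underside, z up along its axis; may be absent
- former_37: light blue plastic barrel former: a solid upright cylinder 37 mm in diameter and 50 mm tall, foot edge chamfered 2 mm; origin at the centre of its underside, z up along its axis; may be absent
- former_42: purple plastic barrel former: a solid upright cylinder 42 mm in diameter and 50 mm tall, foot edge chamfered 2 mm; origin at the centre of its underside, z up along its axis; may be absent
- former_47: black plastic barrel former: a solid upright cylinder 47 mm in diameter and 50 mm tall, foot edge chamfered 2 mm; origin at the centre of its underside, z up along its axis; may be absent
- rack: loose pale wooden rack, 0.35 kg, slides on the bench: a block 70 (x) x 278 (y) x 30 mm with a row of six blind holes along y, smallest at +y, largest at -y. A tongue 10 mm thick, 40 mm wide on its -x (front, robot) side carries the orange handle tab. Origin: centre of the block's underside. A seated former stands 26 mm out of it, top 56 mm above the bench
- rack_hole_22 (a point): mouth centre, at the rack's top face (30 mm above the bench), of the hole for the 22 mm former: 24.5 mm wide with a 2 mm chamfer, 24 mm deep, floor 6 mm above the bench (rack frame x 0, y 118.8 mm)
- rack_hole_27 (a point): mouth centre, at the rack's top face (30 mm above the bench), of the hole for the 27 mm former: 29.5 mm wide with a 2 mm chamfer, 24 mm deep, floor 6 mm above the bench (rack frame x 0, y 83.8 mm)
- rack_hole_32 (a point): mouth centre, at the rack's top face (30 mm above the bench), of the hole for the 32 mm former: 34.5 mm wide with a 2 mm chamfer, 24 mm deep, floor 6 mm above the bench (rack frame x 0, y 43.8 mm)
- rack_hole_37 (a point): mouth centre, at the rack's top face (30 mm above the bench), of the hole for the 37 mm former: 39.5 mm wide with a 2 mm chamfer, 24 mm deep, floor 6 mm above the bench (rack frame x 0, y -1.2 mm)
- rack_hole_42 (a point): mouth centre, at the rack's top face (30 mm above the bench), of the hole for the 42 mm former: 44.5 mm wide with a 2 mm chamfer, 24 mm deep, floor 6 mm above the bench (rack frame x 0, y -51.2 mm)
- rack_hole_47 (a point): mouth centre, at the rack's top face (30 mm above the bench), of the hole for the 47 mm former: 49.5 mm wide with a 2 mm chamfer, 24 mm deep, floor 6 mm above the bench (rack frame x 0, y -106.2 mm)
- rack_tab (a point): top centre of the orange handle tab: 18 x 18 mm square in plan, from 10 to 56 mm above the bench, 85 mm from the rack's origin along its -x; sides parallel to the rack's axes
- rack_front_left (a point): lower front corner region of the rack's block: +y end of its front (-x) face, 15 mm above the bench
- rack_front_right (a point): the same at the -y end of the front face
- shelf: fixed low riser shelf; origin on the bench under the middle of its front edge; x points into the bay (away from the robot), y along the front edge. Two plywood side legs 72 mm tall leave a bay 370 mm wide (y from -185 to 185 mm), 140 mm deep, open at front and back
- shelf_deck: the shelf's translucent plastic deck with a red front edge, fixed on the legs: 140 mm deep (x 0 to 140 mm), 410 mm wide, underside 72 mm and top 80 mm above the bench; same origin and axes as shelf
- tank_wagon: blue plastic tank wagon, 150 x 38 x 62 mm, standing on the bench; a bystander; origin at or near its underside centre
- coal_insert: low orange resin coal load insert, 95 x 32 x 20 mm, lying on top of the shelf's deck; a bystander; origin at or near its underside centre
- canister: aluminium screw-top canister, 55 mm across, 66 mm tall; a bystander; origin at or near its underside centre
- rail_bender: steel rail bender with a red handle, 130 x 120 x 35 mm; a bystander; origin at or near its underside centre
- gantry: balsa signal gantry, 190 mm wide, 172 mm tall; a bystander; origin at or near its underside centre
- screwdriver: screwdriver, 160 mm long, lying; a bystander
Not all that is in view belongs to the job. Of the things like the former_47, leave any that is yellow; of the rest the larger one is meant.

How it is judged:
On the way, in this order (a step that is already met when the one before it is completed fails the run):
1. every former present is seated in the hole of its own diameter (horizontal distance between former_22 and rack_hole_22 below 0.006 m and z of each of former_22, former_27, former_32, former_37, former_42, former_47 in the frame of rack below 0.011 m and angle between each of former_22, former_27, former_32, former_37, former_42, former_47's own z axis and vertical below 0.22 rad and horizontal distance between former_27 and rack_hole_27 below 0.006 m and horizontal distance between former_32 and rack_hole_32 below 0.006 m and horizontal distance between former_37 and rack_hole_37 below 0.006 m and horizontal distance between former_42 and rack_hole_42 below 0.006 m and horizontal distance between former_47 and rack_hole_47 below 0.006 m), for 0.2 s.
2. the loaded rack is under the shelf deck (x of each of rack_front_left, rack_front_right in the frame of shelf above 0 m and x of rack_tab in the frame of shelf below 0 m and y of rack in the frame of shelf between -0.06 and 0.06 m), for 0.2 s.
At the end, for the whole second after the job is handed in: Each former present is in its own hole (6 mm of centre, foot under 11 mm above rack underside, tilt under 0.22 rad); both front corners of the rack block behind the shelf front edge, tab centre in front of it, rack origin within 60 mm of the bay middle; all at rest (all of step 1 and all of step 2 and linear speed of each of rack, former_22, former_27, former_32, former_37, former_42, former_47 below 0.02 m/s); the robot touches nothing.
It fails at once if the rack or a former presses on the shelf's deck (its underside or edge) (contact force between any of rack, former_22, former_27, former_32, former_37, former_42, former_47 and shelf_deck above 2 N).
It fails at once if the rack is lifted off the bench instead of slid (height (world z) of rack above 0.02 m).
It fails at once if a bystander is moved more than 25 mm (distance of any of tank_wagon, coal_insert, canister, rail_bender, gantry, screwdriver from where it was at the start of the episode above 0.025 m).
Of former_22, former_27, former_32, former_37, former_42, former_47 only 4 to 6 are there at a start; the rules pass over those that are not, and their reading is None.
At some moment in a run one of rack may be knocked a few centimetres aside while the robot is not near it.
It also fails if it takes over 210 s, if anything falls off the work surface, if the arm or the gripper's body presses on something with over 40 N, if the wrist force passes 120 N, or if a joint passes its speed limit or range.

### The arm

A 6-joint arm with a two-finger parallel gripper is mounted at the origin on the work surface. World frame = base frame: x ahead of the robot, y to its left, z up, the work surface at z = 0. Lengths are in m, angles in rad, forces in N, time in s.
With the tool pointing down it reaches from about 0.325 to 1 m from the base axis. Payload 5.1 kg.
Tool frame: the origin (TCP) lies midway between the tips of the shut fingers; the grasp point (between the pads) lies 19 mm behind it; z points along the fingers, y is the direction in which the jaws open and shut (so a half turn about z gives the same grasp; the last joint's range is limited). The gripper opens to 85 mm and grips with 20 to 120 N. Pads are 22 mm wide; open, the fingers measure 114 mm over their backs; the gripper's body (76 mm by 85 mm) begins 54 mm behind the grasp point. The pads swing forward as they close: fully open they stand 13 mm farther back than shut.
Start: joints at [1.14, 0.124, 1.65, -0, 1.367, -0.083], TCP at [0.222, 0.611, 0.231] pointing down, gripper open.
Joint ranges: [-2.61, 2.61], [-1.02, 2.33], [0.03, 2.71], [-1.35, 4.49], [0.32, 2.68], [-2.91, 2.91]. Speed limits (rad/s): [2.57, 2.57, 3.14, 3.14, 3.14, 3.14].

### API

Orientations are given as [roll, pitch, yaw] about the fixed x, y, z axes, in that order (R = Rz(yaw) Ry(pitch) Rx(roll)).
In Python, from rig import ctrl gives the robot as it stands.
- The arm moves only by the tool carry_out, never from a script. Its argument "motion" is a list of rows, each a list of 4 numbers: the shift along the world's x, y, z in m, then the turn about the world's z in rad. A call has 1 to 5 rows; each row shifts and turns the pose as measured when the row begins; what a row does not reach is not made up. A row lasts 1/8 s, in which the tool goes at most 62.5 mm and 10.7 degrees, less where a joint would pass 70% of its speed; a pose out of reach is approached as far as the arm can. A call with a gripper value outside its range is refused whole. "claw" is the closure, from 0 (fully open) to 1 (shut), set as the call begins (left out, the last holds). The fingers move at their own pace and stop on an object; the grip force is fixed at half the most. Time passes only in rows, so rows that do not move let the fingers close. It gives the time, the measured TCP pose, the force and the opening at its end, in the units of the state.
- ctrl.get_state(): the state, without advancing time (a new reading comes with each control period).
- ctrl.snapshot(name): name is "scene" or "top"; returns a dict with "img" (400x640x3 uint8, red, green, blue), "fx", "fy", "cx", "cy" (pixels), "rvec" (rotation vector, rad) and "tvec" (3), from world to camera coordinates, as OpenCV has them. Camera axes: x right, y down, z forward; pixel columns grow to the right and rows downward; lengths in m; the calibration is good to about 2 mm. A picture is of the moment at which its call begins. There is no depth.
- ctrl.sign_off(): hands the job in, once; it reports no verdict.
The state is a dict: "time_s": time; "joints": joint angles; "joint_vel": joint speeds; "tau": joint torques, N m; "tool_pos": TCP position; "orientation": TCP orientation; "wrist_force": force on the tool from outside, world axes, zero at the start; "moment": the same for the moment, N m; "grip_width": finger opening in m.
Only numpy, scipy, OpenCV 4.12 (cv2) and the standard library are available. Lean on these libraries where they do the work, as an engineer would, in place of code of your own. Each camera call takes 0.05 s, during which the arm holds its last target.

## Working session

There is one attempt and no reset: what is moved stays moved. The work goes in short steps, Python scripts to look and compute and a tool call to move; the robot and the scene stay as the last step left them, time stands still between calls to the robot, and variables do not carry over. Pictures are saved under pics/ and viewed, and the job is handed in when it is done.

Besides the shell and the picture viewer there is one more tool, called after ">>>" as name([rows], argument=value, ...), one row to a line, values as JSON. carry_out: Moves the arm, as the interface text tells. Its arguments: {"type":"object","properties":{"motion":{"type":"array"},"claw":{"type":"number"}},"required":["motion"]}

```bash
mkdir -p pics; ls; cat > h.py <<'E'
import cv2,numpy as np
from rig import ctrl
def snap(n,save=None):
    s=ctrl.snapshot(n)
    if save: cv2.imwrite('pics/'+save,s['img'][:,:,::-1])
    return s
def mat(s):
    R=cv2.Rodrigues(np.array(s['rvec'],float))[0];t=np.array(s['tvec'],float).ravel();return R,t
def ray(s,u,v,z):
    R,t=mat(s);d=R.T@np.array([(u-s['cx'])/s['fx'],(v-s['cy'])/s['fy'],1]);c=-R.T@t
    return c+d*(z-c[2])/d[2]
def proj(s,p):
    R,t=mat(s);q=R@np.array(p,float)+t
    return s['fx']*q[0]/q[2]+s['cx'],s['fy']*q[1]/q[2]+s['cy']
E
python3 - <<'E'
from h import *
for n in('scene','top'):
    s=snap(n,n+'0.png');R,t=mat(s);print(n,s['fx'],s['cx'],s['cy'],-R.T@t,R[2])
st=ctrl.get_state();print(st)
E
```

```text
pics
scene 435.30065176203584 327.30515082626175 203.5655469081719 [ 1.32087218 -0.69635236  0.75122141] [-0.62104173  0.56589704 -0.54228011]
top 362.16657419703625 317.92088390635763 198.49783625335337 [0.3486421  0.02131137 1.4069142 ] [ 0.17768123 -0.02015344 -0.98388171]
{'time_s': 0.1, 'joints': array([ 1.14039816e+00,  1.24484928e-01,  1.65158142e+00,  2.99585333e-05,
        1.36749753e+00, -8.25910478e-02]), 'joint_vel': array([-0.00117789, -0.00348537, -0.00215354, -0.00032835,  0.00151533,
        0.00090964]), 'tau': array([ 4.94988053e-04, -4.24930501e+01, -3.66653681e+01, -1.38723349e-04,
        3.97641285e-03, -4.89119060e-06]), 'tool_pos': array([0.22132011, 0.61055555, 0.23012079]), 'orientation': array([-3.13963057e+00, -1.91850064e-04,  2.79377927e+00]), 'wrist_force': array([-0.66000949, -0.51022981,  0.05321996]), 'moment': array([ 0.05520018, -0.00092839, -0.00675894]), 'grip_width': 0.08568075436036794}
```

View pics/scene0.png

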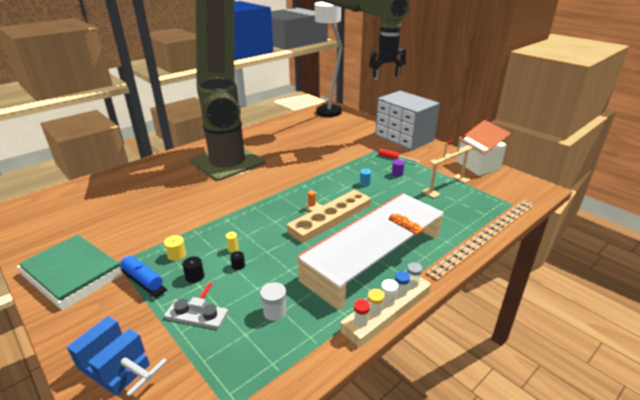

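View pics/top0.png

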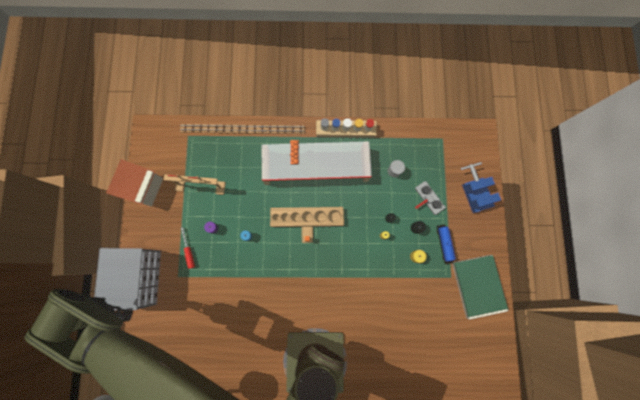

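The scene view shows purple (398,168), light blue (365,177), small yellow (232,242), large yellow (175,247), large black (193,269) and small black (237,260). The rack is at about (330,215). I'll zoom in to check for red or white formers.

```bash
python3 - <<'E'
from h import *
a=cv2.imread('pics/top0.png');cv2.imwrite('pics/top0z.png',cv2.resize(a[120:280,175:465],(800,441),interpolation=cv2.INTER_CUBIC))
a=cv2.imread('pics/scene0.png');cv2.imwrite('pics/sc0z.png',cv2.resize(a[130:340,120:460],(800,494),interpolation=cv2.INTER_CUBIC))
E
```

```text
(no output)
```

View pics/top0z.png

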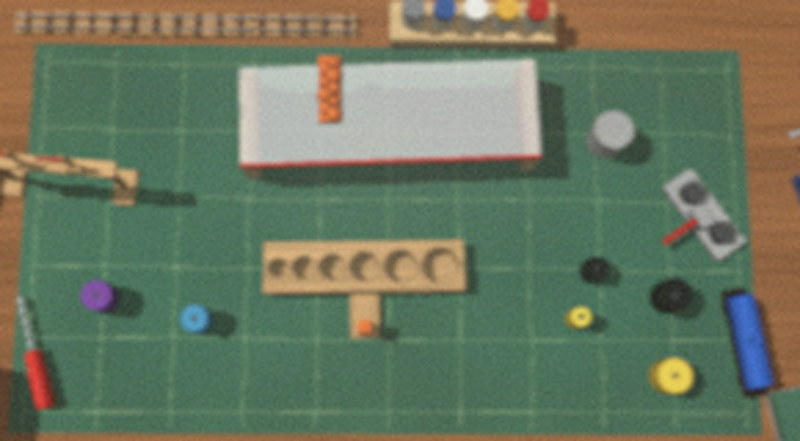

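View pics/sc0z.png

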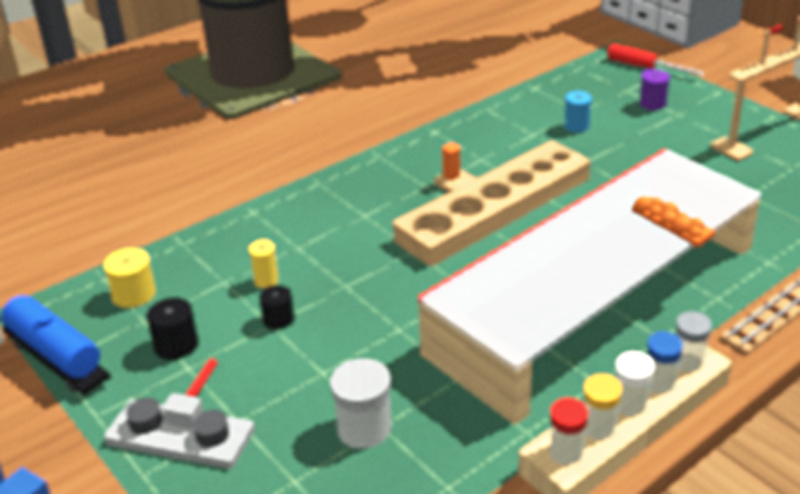

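The top zoom shows blue (195,319), purple (98,295), small yellow (580,317), large black (672,295), and decoys: large yellow (673,376) and small black (595,270). No red or white former is on the bench, because the paint pots are bystanders. So the job covers 27, 37, 42 and 47. Next I'll measure.

```bash
cat >> h.py <<'E'
def hsv(s): return cv2.cvtColor(s['img'],cv2.COLOR_RGB2HSV)
RNG={'y':((20,110,90),(35,255,255)),'b':((95,120,60),(110,255,255)),'p':((125,80,30),(160,255,255)),'k':((0,0,0),(179,255,45)),'rack':((8,60,120),(24,170,255)),'o':((3,170,120),(16,255,255)),'white':((0,0,150),(179,60,255)),'red':((0,150,80),(6,255,255))}
def blobs(s,c,z,amin=25,amax=6000,lim=(0.25,0.95,-.65,.6)):
    h=hsv(s);lo,hi=RNG[c];m=cv2.inRange(h,np.array(lo),np.array(hi))
    n,l,st,ce=cv2.connectedComponentsWithStats(m);o=[]
    for i in range(1,n):
        if amin<=st[i,4]<=amax:
            w=ray(s,*ce[i],z)
            if lim[0]<w[0]<lim[1] and lim[2]<w[1]<lim[3]: o.append((w.round(4),ce[i].round(1),st[i].tolist(),l==i))
    return o
E
python3 - <<'E'
from h import *
for n in('top','scene'):
    s=snap(n)
    for c in('y','b','p','k','o'):
        for b in blobs(s,c,.026): print(n,c,*b[:3])
s=snap('top')
for b in blobs(s,'rack',.03,200):
    r=cv2.minAreaRect(cv2.findContours(b[3].astype(np.uint8),0,1)[0][0]);P=[ray(s,*p,.03)[:2].round(4).tolist() for p in cv2.boxPoints(r)];print('rack',b[:3],P)
E
```

```text
top y [ 0.9085 -0.1701  0.026 ] [358.5 123.1] [354, 119, 10, 9, 58]
top y [ 0.4589 -0.2625  0.026 ] [384.7 234.8] [380, 231, 10, 8, 61]
top y [ 0.3789 -0.3882  0.026 ] [418.4 256.1] [410, 250, 17, 13, 174]
top b [ 0.9097 -0.0785  0.026 ] [335.9 122.6] [334, 120, 5, 6, 25]
top b [ 0.6613 -0.6454  0.026 ] [479.9 183.8] [465, 178, 28, 13, 168]
top b [ 0.4286 -0.4975  0.026 ] [446.2 243. ] [440, 226, 14, 35, 181]
top b [0.4553 0.2674 0.026 ] [245.4 235.1] [241, 231, 10, 9, 73]
top p [0.4853 0.402  0.026 ] [210.2 227. ] [204, 222, 13, 11, 101]
top o [0.8142 0.0894 0.026 ] [293.9 144.8] [292, 141, 5, 9, 34]
scene y [ 0.4581 -0.2592  0.026 ] [231.7 241.7] [226, 232, 12, 21, 203]
scene y [ 0.3779 -0.3846  0.026 ] [174.7 247.3] [164, 235, 22, 26, 451]
scene y [ 0.857  -0.1207  0.026 ] [375.9 295.9] [368, 289, 17, 15, 207]
scene b [0.4519 0.2685 0.026 ] [365.  176.8] [360, 169, 11, 17, 160]
scene b [ 0.415  -0.4896  0.026 ] [141.5 272.2] [120, 256, 43, 34, 710]
scene b [ 0.8558 -0.0254  0.026 ] [402.  276.7] [395, 271, 14, 13, 150]
scene b [ 0.6074 -0.6381  0.026 ] [107.8 354.1] [68, 317, 80, 77, 3383]
scene p [0.4814 0.4034 0.026 ] [397.5 167.3] [392, 159, 13, 18, 175]
scene k [ 0.5368 -0.2917  0.026 ] [237.2 261.1] [232, 252, 12, 18, 168]
scene k [ 0.4929 -0.3923  0.026 ] [192.9 270.2] [183, 258, 20, 25, 371]
scene k [ 0.4783 -0.4993  0.026 ] [148.4 287.5] [122, 270, 44, 27, 140]
scene o [0.437  0.0419 0.026 ] [311.4 198.8] [309, 193, 6, 13, 76]
scene o [0.7188 0.1573 0.026 ] [405.7 223.4] [390, 215, 33, 20, 257]
rack (array([0.5197, 0.0339, 0.03  ]), array([307.2, 218.4]), [270, 207, 74, 36, 1445]) [[0.5629, 0.1769], [0.5647, -0.1037], [0.4305, -0.1024], [0.4294, 0.1734]]
```

Both views agree to about 4 mm. I'll take blue first, with two grasps at 90° to centre it.

>>> carry_out([
  [0.0232, -0.0343, 0, 0.07],
  [0.0232, -0.0343, 0, 0.07],
  [0.0232, -0.0343, 0, 0.07],
  [0.0232, -0.0343, 0, 0.07],
  [0.0232, -0.0343, 0, 0.07],
], claw=0)

```text
time_s: 0.88
tool_pos: [0.3383, 0.4359, 0.2296]
orientation: [-3.14, -0.0, -3.122]
wrist_force: [0.7, -0.4, 0.3]
grip_width: 0.0859
```

>>> carry_out([
  [0.0232, -0.0343, 0, 0],
  [0.0232, -0.0343, 0, 0],
  [0.0232, -0.0343, 0, 0],
  [0.0232, -0.0343, 0, 0],
  [0.0232, -0.0343, 0, 0],
])

```text
time_s: 1.5
tool_pos: [0.4571, 0.2581, 0.2297]
orientation: [-3.14, 0.001, -3.121]
wrist_force: [-0.1, -0.1, -0.2]
grip_width: 0.085
```

>>> carry_out([
  [-0.0035, 0.01, -0.05, -0.02],
  [0, 0, -0.05, 0],
  [0, 0, -0.05, 0],
  [0, 0, -0.03, 0],
  [0, 0, -0.0235, 0],
])

```text
time_s: 2.12
tool_pos: [0.4573, 0.2658, 0.0248]
orientation: [3.139, 0.01, 3.134]
wrist_force: [0.1, 0.5, -0.1]
grip_width: 0.085
```

>>> carry_out([
  [0, 0, 0, 0],
  [0, 0, 0, 0],
  [0, 0, 0, 0],
  [0, 0, 0, 0],
  [0, 0, 0, 0],
], claw=1)

```text
time_s: 2.75
tool_pos: [0.4582, 0.2663, 0.027]
orientation: [3.138, 0.012, 3.134]
wrist_force: [-0.4, 0.7, -1.4]
grip_width: 0.0352
```

>>> carry_out([
  [-0.004, 0, 0, 0],
  [0, 0, -0.002, 0],
  [0, 0, 0, 0],
  [0, 0, 0, -0.174],
  [0, 0, 0, -0.174],
], claw=0.2)

```text
time_s: 3.38
tool_pos: [0.4541, 0.2664, 0.0252]
orientation: [3.138, 0.013, 2.776]
wrist_force: [-0.5, 0.7, -0.9]
grip_width: 0.0685
```

>>> carry_out([
  [0, 0, 0, -0.174],
  [0, 0, 0, -0.174],
  [0, 0, 0, -0.174],
  [0, 0, 0, -0.174],
  [0, 0, 0, -0.174],
])

```text
time_s: 4.0
tool_pos: [0.4539, 0.2663, 0.0248]
orientation: [3.139, 0.012, 1.876]
wrist_force: [0.4, 0.1, -0.6]
grip_width: 0.0682
```

>>> carry_out([
  [0, 0, 0, -0.174],
  [0, 0, 0, -0.1],
  [0, 0, 0, 0],
])

```text
time_s: 4.38
tool_pos: [0.4539, 0.2663, 0.0245]
orientation: [3.139, 0.013, 1.593]
wrist_force: [0.2, 0.4, 0.2]
grip_width: 0.0683
```

>>> carry_out([
  [0, 0, 0, -0.022],
  [0, 0, 0, 0],
  [0, 0, 0, 0],
  [0, 0, 0, 0],
  [0, 0, 0, 0],
], claw=1)

```text
time_s: 5.0
tool_pos: [0.4541, 0.2664, 0.0248]
orientation: [3.139, 0.012, 1.573]
wrist_force: [-0.2, 0.0, -0.3]
grip_width: 0.0349
```

```bash
python3 - <<'E'
from h import *
st=ctrl.get_state();print(st['tool_pos'],st['orientation'],st['grip_width'])
RNG['k']=((0,0,0),(179,255,60))
s=snap('top','t1.png')
# holes & rack via mask of rack color, fine
h=hsv(s);print(h[207:245:3,300:316:3].tolist()[:3])
g=cv2.GaussianBlur(s['img'],(0,0),.1)
cv2.imwrite('pics/t1r.png',cv2.resize(s['img'][195:255,255:360,::-1],(800,457),interpolation=cv2.INTER_NEAREST))
cv2.imwrite('pics/t1k.png',cv2.resize(s['img'][200:275,370:460,::-1],(720,600),interpolation=cv2.INTER_NEAREST))
for b in blobs(s,'k',.026): print(*b[:3])
E
```

```text
[0.45414974 0.26640095 0.02477412] [3.13862215 0.01249106 1.57306576] 0.03485082016840493
[[[25, 71, 161], [26, 71, 154], [25, 74, 156], [24, 69, 158], [23, 75, 153], [24, 75, 159]], [[17, 109, 213], [17, 106, 211], [17, 105, 196], [17, 106, 206], [17, 104, 216], [17, 108, 210]], [[18, 105, 207], [17, 104, 144], [18, 98, 107], [17, 99, 150], [17, 105, 201], [17, 101, 147]]]
[0.4493 0.2489 0.026 ] [250.3 236.7] [241, 213, 18, 48, 137]
[ 0.5246 -0.2858  0.026 ] [390.2 217.7] [386, 214, 9, 8, 57]
[ 0.4884 -0.3922  0.026 ] [418.1 227.2] [411, 222, 15, 11, 123]
[0.4171 0.3722 0.026 ] [217.1 245.1] [213, 235, 10, 18, 73]
```

View pics/t1r.png

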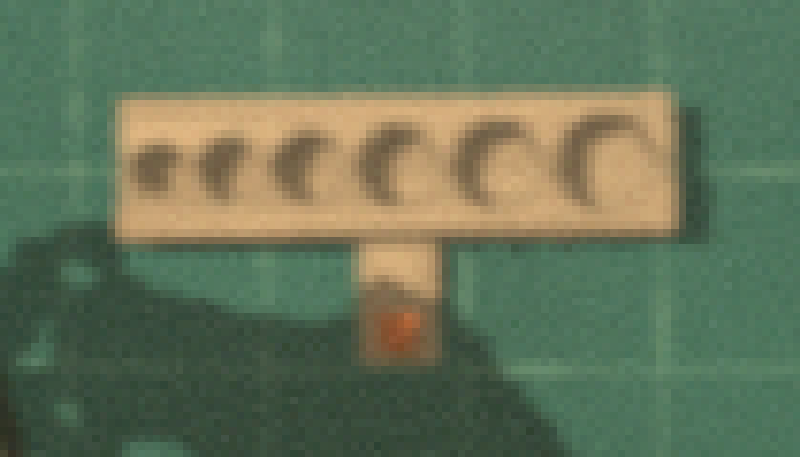

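```bash
cat >> h.py <<'E'
def cross(p,th):
    # subpixel index positions where profile crosses th
    i=np.where((p[:-1]-th)*(p[1:]-th)<0)[0];return i+(th-p[i])/(p[i+1]-p[i])
def rackfit(s,z=.03,verbose=True):
    R=cv2.GaussianBlur(s['img'],(3,3),0)[:,:,0].astype(float);h=hsv(s)
    m=cv2.inRange(h,np.array((8,60,120)),np.array((24,170,255)));m=cv2.morphologyEx(m,cv2.MORPH_CLOSE,np.ones((15,15)))
    n,l,st,ce=cv2.connectedComponentsWithStats(m)
    c=[i for i in range(1,n) if st[i,4]>700 and .25<ray(s,*ce[i],z)[0]<.85 and abs(ray(s,*ce[i],z)[1])<.3]
    i=max(c,key=lambda i:st[i,4]);x,y,w,hh=st[i,:4]
    # body rows: those with width > .7 max
    rows=[r for r in range(y,y+hh) if (l[r]==i).sum()>.8*w]
    y0,y1=rows[0],rows[-1]
    bk=[];fr=[];lf=[];rt=[]
    for u in range(x+5,x+w-5):
        c=cross(R[y0-5:y0+4,u],135)
        if len(c): bk.append(ray(s,u,y0-5+c[0],z)[:2])
        c=cross(R[y1-3:y1+5,u],165)
        if len(c): fr.append(ray(s,u,y1-3+c[-1],z)[:2])
    for v in range(y0+3,y1-3):
        c=cross(R[v,x-5:x+5],140)
        if len(c): lf.append(ray(s,x-5+c[0],v,z)[:2])
        c=cross(R[v,x+w-5:x+w+5],140)
        if len(c): rt.append(ray(s,x+w-5+c[-1],v,z)[:2])
    bk,fr,lf,rt=map(np.array,(bk,fr,lf,rt))
    pb=np.polyfit(bk[:,1],bk[:,0],1)
    r=np.abs(bk[:,0]-np.polyval(pb,bk[:,1]));k=r<.003;pb=np.polyfit(bk[k,1],bk[k,0],1)
    th=-np.arctan(pb[0]) # rack yaw: rack y axis=(-sin,cos)
    Y=(np.median(lf[:,1])+np.median(rt[:,1]))/2
    Ln=np.median(lf[:,1])-np.median(rt[:,1])
    off=np.median(np.abs(fr[:,0]-np.polyval(pb,fr[:,1])))
    xb=np.polyval(pb,Y)
    if verbose: print('yaw',th.round(4),'len',Ln.round(4),'depth',off.round(4),'back x',xb.round(4),'Y',Y.round(4), 'x from back',(xb-.035).round(4),'x mid',(xb-off/2).round(4))
    return xb-.035,Y,th,Ln,off
E
python3 - <<'E'
from h import *
s=snap('top');X,Y,th,_,_=rackfit(s)
s2=snap('scene','s1.png')
for a in (118.8,83.8,43.8,-1.2,-51.2,-106.2):
    p=(X-np.sin(th)*a/1e3,Y+np.cos(th)*a/1e3,.03);print(a,np.round(p,4),np.round(proj(s,p),1),np.round(proj(s2,p),1))
cv2.imwrite('pics/s1r.png',cv2.resize(s2['img'][180:250,275:385,::-1],(800,509),interpolation=cv2.INTER_NEAREST))
E
```

```text
Traceback (most recent call last):
  File "h.py", line 52, in rackfit
    Y=(np.median(lf[:,1])+np.median(rt[:,1]))/2
                 ~~^^^^^
IndexError: too many indices for array: array is 1-dimensional, but 2 were indexed
```

```bash
sed -i "s/    bk=\[\];fr=\[\];lf/    if verbose: print('box',x,y,w,hh,y0,y1)\n    bk=[];fr=[];lf/" h.py; python3 - <<'E'
from h import *
s=snap('top')
try: rackfit(s)
except Exception as e: print(e)
print(s['img'][220,262:278,0],s['img'][220,340:350,0]); print(s['img'][200:232,300,0])
E
```

```text
box 92 33 548 367 66 135
yaw -0.046 len 2.2164 depth 0.3416 back x 1.1974 Y -0.2375 x from back 1.1624 x mid 1.0266
[ 79  78  85  83  79  80  79  93 140 175 180 170 169 168 166 179] [201 204 194 153  97  54  58  64  71  82]
[ 86  86  86  88  83  81 102 156 202 211 213 214 214 207 198 189 184 179
 189 193 189 194 202 212 204 169 109  75  83  99  92  91]
```

```bash
python3 - <<'E'
t=open('h.py').read()
t=t.replace("m=cv2.morphologyEx(m,cv2.MORPH_CLOSE,np.ones((15,15)))","""a,b=np.array([proj(s,q) for q in ((.40,-.24,z),(.62,-.24,z),(.62,.26,z),(.40,.26,z))]).min(0),np.array([proj(s,q) for q in ((.40,-.24,z),(.62,-.24,z),(.62,.26,z),(.40,.26,z))]).max(0)
    k=np.zeros_like(m);k[int(a[1]):int(b[1]),int(a[0]):int(b[0])]=1;m=cv2.morphologyEx(m*k,cv2.MORPH_CLOSE,np.ones((9,9)))""")
open('h.py','w').write(t)
E
cat > m.py <<'E'
from h import *
s=snap('top','tm.png');X,Y,th,_,_=rackfit(s)
s2=snap('scene','sm.png')
for a in (118.8,83.8,43.8,-1.2,-51.2,-106.2):
    p=(X-np.sin(th)*a/1e3,Y+np.cos(th)*a/1e3,.03);print(a,np.round(p,4),np.round(proj(s,p),1),np.round(proj(s2,p),1))
p=(X-.085,Y,.056);print('tab',p,proj(s,p),proj(s2,p))
for b in blobs(s2,'o',.033)+blobs(s,'o',.056,8): print(b[:3])
im=cv2.resize(s2['img'][180:250,275:385,::-1],(800,509),interpolation=cv2.INTER_NEAREST)
for a in (118.8,83.8,43.8,-1.2,-51.2,-106.2):
    p=(X-np.sin(th)*a/1e3,Y+np.cos(th)*a/1e3,.03);u=proj(s2,p);f=800/110;cv2.circle(im,(int((u[0]-275+.5)*f),int((u[1]-180+.5)*f)),4,(0,0,255),-1)
cv2.imwrite('pics/smr.png',im)
E
python3 m.py
```

```text
box 270 207 74 34 208 225
yaw 0.0168 len 0.2787 depth 0.0703 back x 0.5654 Y 0.0366 x from back 0.5304 x mid 0.5302
118.8 [0.5284 0.1553 0.03  ] [275.4 216. ] [357.9 196.4]
83.8 [0.529  0.1203 0.03  ] [284.6 215.9] [350.1 200.5]
43.8 [0.5297 0.0803 0.03  ] [295.1 215.7] [340.9 205.3]
-1.2 [0.5304 0.0354 0.03  ] [306.8 215.6] [330.1 210.9]
-51.2 [ 0.5313 -0.0146  0.03  ] [319.9 215.5] [317.7 217.4]
-106.2 [ 0.5322 -0.0696  0.03  ] [334.2 215.3] [303.3 225. ]
tab (np.float64(0.4453948536092222), np.float64(0.036554542978821936), 0.056) (np.float64(306.2609298435374), np.float64(237.40046836109832)) (np.float64(311.72179489163256), np.float64(192.27384033762664))
(array([0.4416, 0.0369, 0.033 ]), array([311.1, 198.1]), [308, 191, 7, 15, 94])
(array([0.7248, 0.1488, 0.033 ]), array([405.7, 223.5]), [390, 215, 33, 20, 252])
(array([0.8031, 0.0889, 0.056 ]), array([293.6, 145.1]), [292, 141, 5, 10, 29])
(array([0.751 , 0.0875, 0.056 ]), array([293.8, 158. ]), [292, 152, 5, 11, 33])
```

View pics/smr.png

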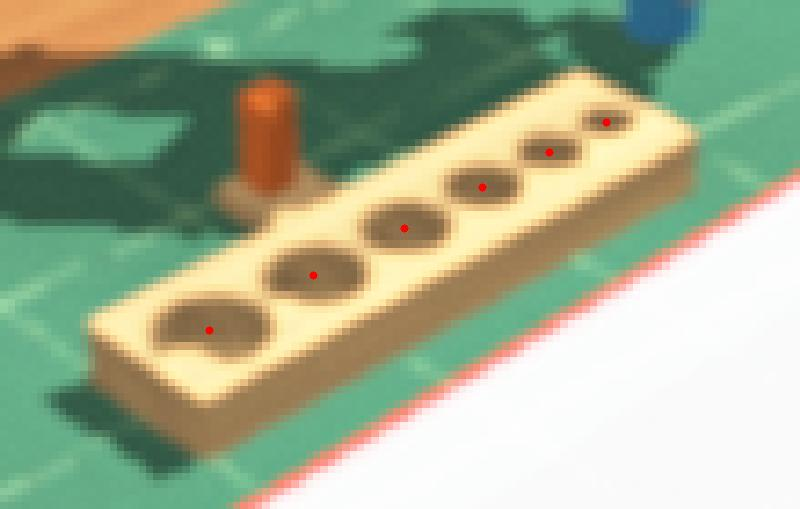

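The block edges give 278.7 × 70.3 mm, matching the spec, and the projected hole centres fall in the middle of each hole in the scene view. Moving blue to (0.530, 0.035).

>>> carry_out([
  [0, 0, 0.05, 0],
  [0, 0, 0.03, 0],
  [0.019, -0.058, 0, 0],
  [0.019, -0.058, 0, 0],
  [0.019, -0.058, 0, 0],
])

```text
time_s: 5.88
tool_pos: [0.5101, 0.0911, 0.1064]
orientation: [3.139, 0.014, 1.583]
wrist_force: [0.9, 1.3, -0.9]
grip_width: 0.0354
```

>>> carry_out([
  [0.019, -0.0574, 0, 0],
  [0, 0, 0, 0],
  [0, 0, 0, 0],
])

```text
time_s: 6.25
tool_pos: [0.5297, 0.0285, 0.1061]
orientation: [3.14, 0.014, 1.577]
wrist_force: [-0.3, 0.1, -0.3]
grip_width: 0.0352
```

```bash
cat > n.py <<'E'
from h import *
st=ctrl.get_state();print(st['tool_pos'],st['orientation'],st['grip_width'])
s=snap('top','tn.png');s2=snap('scene','sn.png')
a=cv2.resize(s['img'][190:260,255:365,::-1],(800,509),interpolation=cv2.INTER_NEAREST);cv2.imwrite('pics/tnr.png',a)
a=cv2.resize(s2['img'][150:250,275:385,::-1],(660,600),interpolation=cv2.INTER_NEAREST);cv2.imwrite('pics/snr.png',a)
E
python3 n.py; python3 m.py
```

```text
[0.52965611 0.0284565  0.10606613] [3.13952314 0.01353746 1.57654498] 0.03516347124404663
box 270 207 74 20 219 224Traceback (most recent call last):
  File "m.py", line 2, in <module>
    s=snap('top','tm.png');X,Y,th,_,_=rackfit(s)
                                      ~~~~~~~^^^
  File "h.py", line 54, in rackfit
    Y=(np.median(lf[:,1])+np.median(rt[:,1]))/2
                 ~~^^^^^
IndexError: too many indices for array: array is 1-dimensional, but 2 were indexed
```

View pics/snr.png

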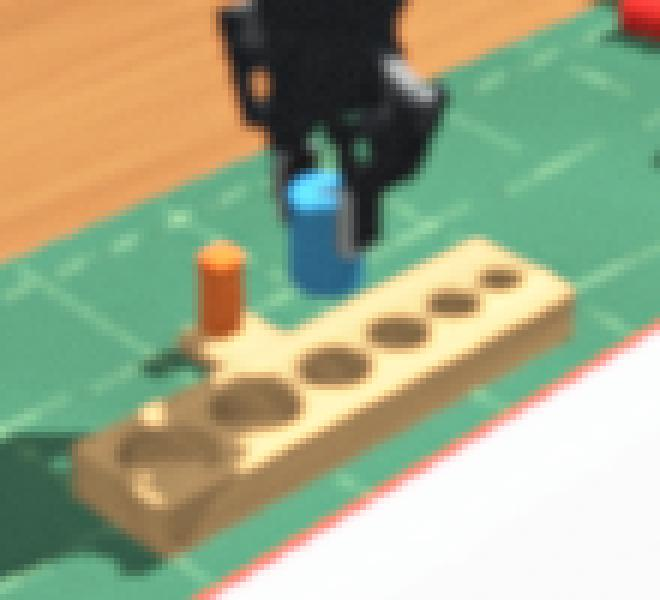

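The blue former is held upright above the rack, and the rack hasn't moved. I'll correct y by +6.5 mm and lower it.

>>> carry_out([
  [0.0003, 0.0065, -0.02, 0],
  [0, 0, -0.02, -0.006],
  [0, 0, 0, 0],
])

```text
time_s: 6.78
tool_pos: [0.5282, 0.0401, 0.0626]
orientation: [3.141, 0.013, 1.578]
wrist_force: [-0.5, 0.2, -0.5]
grip_width: 0.0352
```

```bash
cat > q.py <<'E'
from h import *
import sys
st=ctrl.get_state();print(st['tool_pos'],st['wrist_force'],st['grip_width'])
E
python3 n.py
```

```text
[0.52816818 0.0401451  0.06259155] [3.14101473 0.01312757 1.57806487] 0.035234629407620496
```

View pics/snr.png

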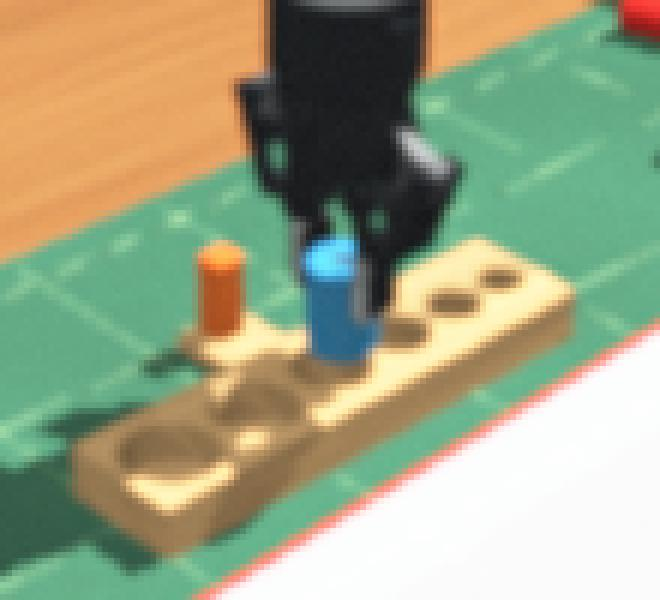

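>>> carry_out([
  [0.0018, -0.005, 0, 0],
  [0, 0, 0, 0],
])

```text
time_s: 7.12
tool_pos: [0.5327, 0.0348, 0.066]
orientation: [3.135, 0.013, 1.578]
wrist_force: [-0.6, -0.9, -1.9]
grip_width: 0.0348
```

>>> carry_out([
  [0, 0, 0, 0],
  [0, 0, 0, 0],
])

```text
time_s: 7.38
tool_pos: [0.5334, 0.0345, 0.0669]
orientation: [3.133, 0.013, 1.578]
wrist_force: [-0.3, 0.2, -0.5]
grip_width: 0.0348
```

>>> carry_out([
  [-0.0033, 0.0005, -0.003, 0],
])

```text
time_s: 7.5
tool_pos: [0.5305, 0.035, 0.0643]
orientation: [3.132, 0.013, 1.578]
wrist_force: [-0.4, 0.2, -0.9]
grip_width: 0.0351
```

>>> carry_out([
  [0, 0, 0, 0],
])

```text
time_s: 7.62
tool_pos: [0.5298, 0.035, 0.0638]
orientation: [3.133, 0.013, 1.578]
wrist_force: [0.3, 0.4, -0.4]
grip_width: 0.035
```

>>> carry_out([
  [0, 0, -0.006, 0],
  [0, 0, -0.006, 0],
  [0, 0, -0.006, 0],
])

```text
time_s: 8.0
tool_pos: [0.5299, 0.0349, 0.0449]
orientation: [3.133, 0.014, 1.578]
wrist_force: [-0.2, -2.0, -0.6]
grip_width: 0.0353
```

>>> carry_out([
  [0, 0, -0.006, 0],
  [0, 0, -0.004, 0],
])

```text
time_s: 8.25
tool_pos: [0.5295, 0.0349, 0.0335]
orientation: [3.134, 0.014, 1.578]
wrist_force: [-0.1, -0.5, -0.5]
grip_width: 0.035
```

>>> carry_out([
  [0, 0, 0, 0],
  [0, 0, 0, 0],
  [0, 0, 0.02, 0],
  [0, 0, 0.04, 0],
  [0, 0, 0.05, 0],
], claw=0.3)

```text
time_s: 8.88
tool_pos: [0.5262, 0.0352, 0.1418]
orientation: [-3.14, 0.013, 1.578]
wrist_force: [0.6, 0.0, -0.2]
grip_width: 0.0596
```

```bash
python3 n.py
```

```text
[0.52615455 0.03517577 0.14180078] [-3.1402154   0.01291605  1.57769091] 0.05963843790541265
```

View pics/snr.png

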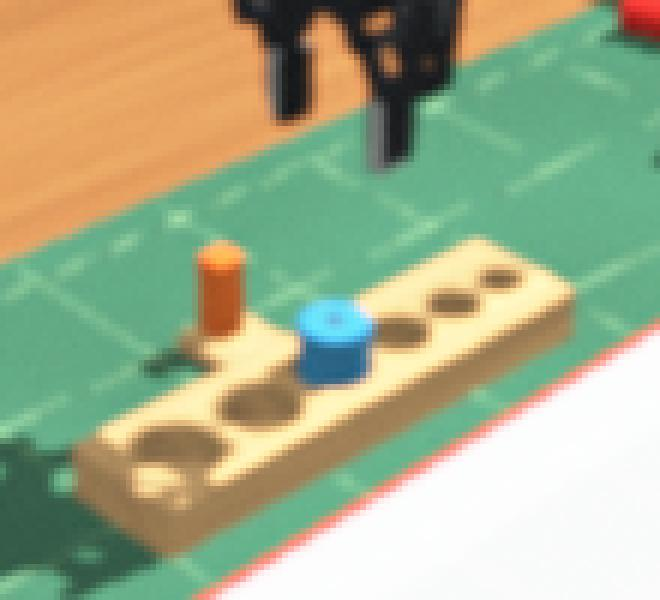

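Blue is seated. Next is purple at about (0.484, 0.401), turning the jaws to y on the way.

>>> carry_out([
  [-0.0046, 0.0407, 0.01, 0.175],
  [-0.0046, 0.0407, 0, 0.175],
  [-0.0046, 0.0407, 0, 0.175],
  [-0.0046, 0.0407, 0, 0.175],
  [-0.0046, 0.0407, 0, 0.175],
], claw=0)

```text
time_s: 9.6
tool_pos: [0.5093, 0.2422, 0.1616]
orientation: [3.121, 0.016, 2.475]
wrist_force: [0.7, 0.4, -0.8]
grip_width: 0.0855
```

>>> carry_out([
  [-0.0046, 0.0407, 0, 0.175],
  [-0.0046, 0.0407, 0, 0.175],
  [-0.0046, 0.0407, 0, 0.175],
  [-0.0046, 0.0407, 0, 0.16],
  [0, 0, 0, 0],
])

```text
time_s: 10.22
tool_pos: [0.4891, 0.4129, 0.1608]
orientation: [3.12, 0.017, -3.096]
wrist_force: [-0.3, -1.1, -0.5]
grip_width: 0.0851
```

>>> carry_out([
  [-0.005, -0.0117, -0.03, -0.046],
  [0, 0, -0.03, 0],
  [0, 0, -0.03, 0],
  [0, 0, -0.02, 0],
  [0, 0, 0, 0],
])

```text
time_s: 10.85
tool_pos: [0.4848, 0.3979, 0.0483]
orientation: [3.12, 0.019, 3.133]
wrist_force: [-0.3, -0.6, -0.2]
grip_width: 0.0854
```

>>> carry_out([
  [0, 0, 0, 0],
])

```text
time_s: 10.98
tool_pos: [0.4856, 0.3981, 0.0494]
orientation: [3.119, 0.021, 3.132]
wrist_force: [0.0, -0.3, 0.9]
grip_width: 0.0852
```

>>> carry_out([
  [-0.001, 0.003, -0.012, 0],
  [0, 0, -0.012, 0],
  [0, 0, 0, 0],
])

```text
time_s: 11.35
tool_pos: [0.4859, 0.4023, 0.0263]
orientation: [3.117, 0.024, 3.132]
wrist_force: [-0.2, 0.1, -0.5]
grip_width: 0.0858
```

>>> carry_out([
  [0, 0, 0, 0],
  [0, 0, 0, 0],
  [0, 0, 0, 0],
  [0, 0, 0, 0],
  [0, 0, 0, 0],
], claw=1)

```text
time_s: 11.98
tool_pos: [0.4867, 0.4028, 0.0276]
orientation: [3.116, 0.026, 3.132]
wrist_force: [-0.9, -0.4, -0.7]
grip_width: 0.0399
```

>>> carry_out([
  [0, 0, 0, 0],
  [0, 0, 0, 0],
  [0, 0, 0, 0],
  [0, 0, 0, 0],
  [0, 0, 0, -0.174],
], claw=0)

```text
time_s: 12.6
tool_pos: [0.4868, 0.4028, 0.0277]
orientation: [3.115, 0.026, 2.953]
wrist_force: [0.3, 0.0, 0.6]
grip_width: 0.0858
```

>>> carry_out([
  [0, 0, 0, -0.174],
  [0, 0, 0, -0.174],
  [0, 0, 0, -0.174],
  [0, 0, 0, -0.174],
  [0, 0, 0, -0.174],
])

```text
time_s: 13.22
tool_pos: [0.4869, 0.4029, 0.0278]
orientation: [3.115, 0.026, 2.054]
wrist_force: [0.6, -0.6, 0.1]
grip_width: 0.0852
```

>>> carry_out([
  [0, 0, 0, -0.174],
  [0, 0, 0, -0.174],
  [0, 0, 0, -0.1],
  [0, 0, 0, 0],
])

```text
time_s: 13.72
tool_pos: [0.487, 0.4031, 0.0279]
orientation: [3.115, 0.026, 1.591]
wrist_force: [-0.5, 0.3, -1.3]
grip_width: 0.0857
```

>>> carry_out([
  [0, 0, -0.002, -0.02],
  [0, 0, 0, 0],
  [0, 0, 0, 0],
  [0, 0, 0, 0],
  [0, 0, 0, 0],
], claw=1)

```text
time_s: 14.35
tool_pos: [0.4873, 0.4033, 0.0264]
orientation: [3.114, 0.025, 1.573]
wrist_force: [0.4, 0.2, 0.7]
grip_width: 0.04
```

>>> carry_out([
  [0, 0, 0.04, 0],
  [0, 0, 0.04, 0],
  [0.0055, -0.055, 0, 0],
  [0.0055, -0.055, 0, 0],
  [0.0055, -0.055, 0, 0],
])

```text
time_s: 14.98
tool_pos: [0.5024, 0.2365, 0.1072]
orientation: [3.115, 0.027, 1.58]
wrist_force: [1.3, -0.7, -0.4]
grip_width: 0.04
```

>>> carry_out([
  [0.0055, -0.055, 0, 0],
  [0.0055, -0.055, 0, 0],
  [0.0055, -0.055, 0, 0],
  [0.0055, -0.05, 0, 0],
  [0.004, -0.025, 0, 0],
])

```text
time_s: 15.6
tool_pos: [0.5267, -0.013, 0.1064]
orientation: [3.115, 0.028, 1.58]
wrist_force: [0.5, 1.3, -1.0]
grip_width: 0.0401
```

>>> carry_out([
  [0, 0, 0, 0],
  [0, 0, 0, 0],
])

```text
time_s: 15.85
tool_pos: [0.5261, -0.0141, 0.1058]
orientation: [3.116, 0.027, 1.576]
wrist_force: [-0.9, 0.3, -1.9]
grip_width: 0.0401
```

>>> carry_out([
  [0.0045, -0.0005, -0.014, 0],
  [0, 0, -0.014, 0],
  [0, 0, -0.008, 0],
])

```text
time_s: 16.23
tool_pos: [0.5305, -0.012, 0.0672]
orientation: [3.117, 0.027, 1.58]
wrist_force: [-0.7, 0.2, -1.4]
grip_width: 0.0399
```

>>> carry_out([
  [0, 0, 0, 0],
])

```text
time_s: 16.35
tool_pos: [0.5295, -0.0115, 0.0656]
orientation: [3.119, 0.026, 1.581]
wrist_force: [-0.5, 0.1, -0.9]
grip_width: 0.0403
```

```bash
python3 n.py
```

```text
[ 0.52953392 -0.01151295  0.06556722] [3.11934435 0.02614416 1.58088097] 0.04028324899548373
```

View pics/snr.png

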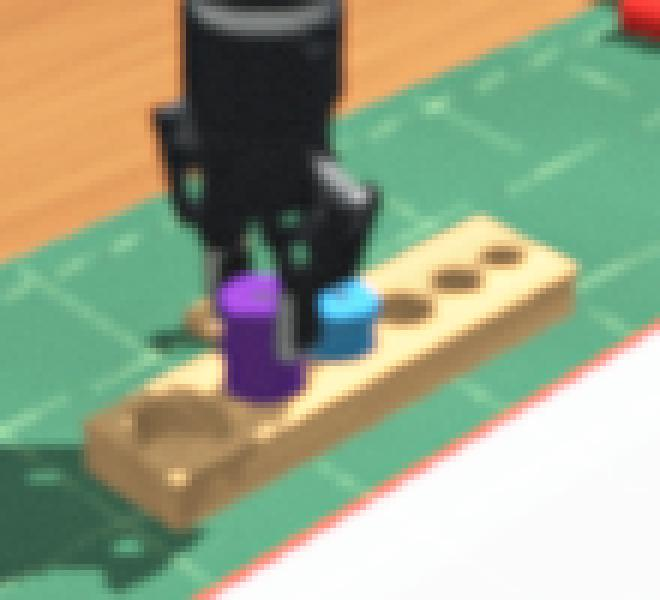

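The rack has moved: its near corner went from (160,555) to (175,530) in the crop. I'll back off with purple and measure again.

>>> carry_out([
  [0, 0, 0.04, 0],
  [0, 0, 0.04, 0],
  [-0.04, -0.04, 0, 0],
  [-0.05, -0.05, 0, 0],
  [-0.03, -0.05, 0, 0],
])

```text
time_s: 17.08
tool_pos: [0.4145, -0.149, 0.1529]
orientation: [3.11, 0.03, 1.589]
wrist_force: [1.4, -1.2, -1.3]
grip_width: 0.0399
```

>>> carry_out([
  [0, -0.05, 0, 0],
  [0, -0.04, 0, 0],
  [0, 0, 0, 0],
])

```text
time_s: 17.45
tool_pos: [0.4129, -0.2448, 0.1562]
orientation: [3.104, 0.035, 1.583]
wrist_force: [0.7, 1.0, -1.3]
grip_width: 0.04
```

```bash
python3 n.py; python3 m.py
```

```text
[ 0.41286172 -0.24477812  0.15615497] [3.10368069 0.03486882 1.58274399] 0.039976574049515684
box 266 210 73 37 212 229
yaw 0.0255 len 0.2785 depth 0.0701 back x 0.5509 Y 0.054 x from back 0.5159 x mid 0.5158
118.8 [0.5128 0.1728 0.03  ] [270.7 220. ] [358.2 192.6]
83.8 [0.5137 0.1378 0.03  ] [279.9 219.8] [350.6 196.6]
43.8 [0.5147 0.0978 0.03  ] [290.4 219.6] [341.6 201.3]
-1.2 [0.5159 0.0528 0.03  ] [302.2 219.4] [331.1 206.8]
-51.2 [0.5172 0.0028 0.03  ] [315.3 219.1] [319.  213.2]
-106.2 [ 0.5186 -0.0522  0.03  ] [329.7 218.8] [305.  220.5]
tab (np.float64(0.430864581305537), np.float64(0.0540098224384628), 0.056) (np.float64(301.51822679028214), np.float64(241.31009012906188)) (np.float64(312.9536221276512), np.float64(188.51373563581373))
(array([0.4306, 0.0519, 0.033 ]), array([312.5, 195. ]), [310, 189, 6, 13, 74])
(array([0.7248, 0.1488, 0.033 ]), array([405.7, 223.5]), [390, 215, 33, 20, 252])
(array([0.8012, 0.0875, 0.056 ]), array([293.9, 145.5]), [292, 141, 5, 11, 39])
(array([0.7482, 0.0879, 0.056 ]), array([293.6, 158.7]), [292, 154, 5, 9, 27])
(array([0.4265, 0.0514, 0.056 ]), array([302.2, 242.5]), [301, 241, 3, 4, 10])
```

View pics/tnr.png

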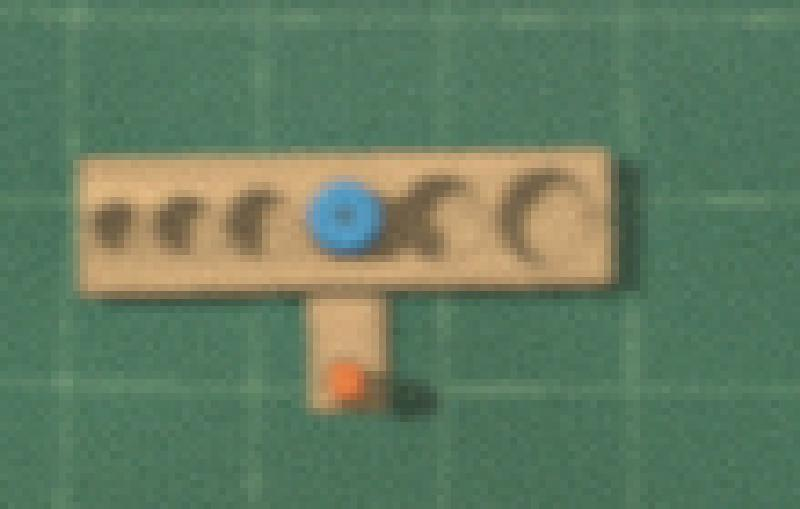

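View pics/snr.png

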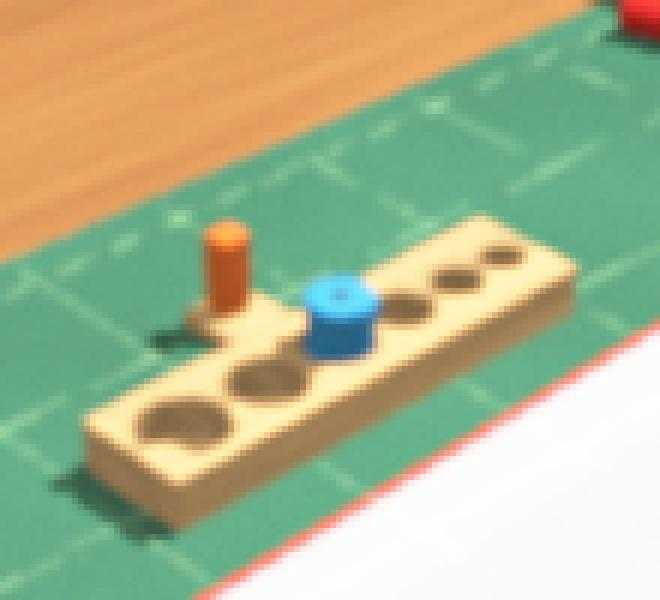

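The rack was knocked by (-14, +17) mm, and blue is still seated. Hole 42 is now at (0.517, 0.003).

>>> carry_out([
  [0.021, 0.049, -0.01, 0],
  [0.021, 0.049, -0.01, 0],
  [0.021, 0.049, -0.01, 0],
  [0.02, 0.047, -0.01, 0],
  [0.012, 0.03, 0, 0],
])

```text
time_s: 18.27
tool_pos: [0.5091, -0.0071, 0.1152]
orientation: [3.101, 0.035, 1.591]
wrist_force: [-0.3, -0.3, -1.4]
grip_width: 0.0401
```

>>> carry_out([
  [0, 0, 0, 0],
])

```text
time_s: 18.4
tool_pos: [0.5092, -0.004, 0.1151]
orientation: [3.102, 0.035, 1.596]
wrist_force: [0.0, -1.5, -1.9]
grip_width: 0.0404
```

>>> carry_out([
  [0, 0, 0, 0],
])

```text
time_s: 18.52
tool_pos: [0.5087, -0.0033, 0.1149]
orientation: [3.102, 0.035, 1.598]
wrist_force: [0.6, -0.1, -1.2]
grip_width: 0.0404
```

>>> carry_out([
  [0.008, 0.006, -0.01, 0],
  [0, 0, -0.03, -0.02],
])

```text
time_s: 18.77
tool_pos: [0.5194, 0.0019, 0.0768]
orientation: [3.095, 0.036, 1.576]
wrist_force: [-0.5, 0.2, -0.8]
grip_width: 0.0403
```

>>> carry_out([
  [0, 0, 0, 0],
])

```text
time_s: 18.9
tool_pos: [0.5171, 0.0016, 0.0737]
orientation: [3.101, 0.035, 1.575]
wrist_force: [-0.9, -0.7, -1.1]
grip_width: 0.0401
```

>>> carry_out([
  [0, 0, 0, 0],
])

```text
time_s: 19.02
tool_pos: [0.5178, 0.0011, 0.0744]
orientation: [3.1, 0.035, 1.574]
wrist_force: [1.3, -0.2, -0.0]
grip_width: 0.0403
```

>>> carry_out([
  [0, 0.0012, -0.006, 0],
  [0, 0, -0.006, 0],
])

```text
time_s: 19.27
tool_pos: [0.5193, 0.0018, 0.064]
orientation: [3.096, 0.036, 1.573]
wrist_force: [-0.0, -0.4, -2.4]
grip_width: 0.0402
```

>>> carry_out([
  [0, 0, -0.003, 0],
])

```text
time_s: 19.4
tool_pos: [0.5193, 0.0018, 0.0608]
orientation: [3.096, 0.036, 1.573]
wrist_force: [0.2, -0.2, -1.8]
grip_width: 0.0397
```

>>> carry_out([
  [-0.0015, 0.0007, -0.003, 0],
])

```text
time_s: 19.52
tool_pos: [0.5179, 0.0025, 0.0577]
orientation: [3.096, 0.036, 1.573]
wrist_force: [0.4, -0.1, -1.0]
grip_width: 0.0403
```

>>> carry_out([
  [0, 0, -0.005, 0],
])

```text
time_s: 19.65
tool_pos: [0.518, 0.0024, 0.0531]
orientation: [3.095, 0.036, 1.574]
wrist_force: [-0.7, -0.0, 0.8]
grip_width: 0.04
```

>>> carry_out([
  [0, 0, -0.005, 0],
])

```text
time_s: 19.77
tool_pos: [0.5177, 0.0023, 0.0477]
orientation: [3.096, 0.037, 1.574]
wrist_force: [-0.8, -2.2, 0.3]
grip_width: 0.04
```

>>> carry_out([
  [0, 0.0005, -0.006, 0],
  [0, 0, -0.005, 0],
])

```text
time_s: 20.02
tool_pos: [0.5173, 0.0027, 0.0356]
orientation: [3.097, 0.037, 1.574]
wrist_force: [-0.7, -1.9, 0.2]
grip_width: 0.0399
```

>>> carry_out([
  [0, 0, 0, 0],
  [0, 0, 0, 0],
  [0, 0, 0.02, 0],
  [0, 0, 0.04, 0],
  [0, 0, 0.05, 0],
], claw=0.15)

```text
time_s: 20.65
tool_pos: [0.5146, 0.0035, 0.1437]
orientation: [3.105, 0.035, 1.574]
wrist_force: [1.7, 0.7, 1.1]
grip_width: 0.0725
```

```bash
python3 n.py
```

```text
[0.51460206 0.00351842 0.14365057] [3.1045532  0.0346177  1.57401842] 0.07253909972175906
```

View pics/snr.png

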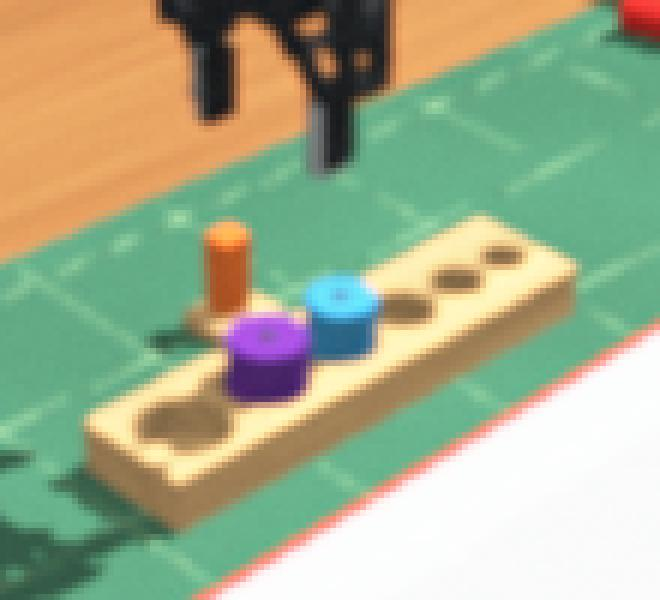

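Purple is seated. Now the large black former, at about (0.490, -0.3925).

>>> carry_out([
  [-0.0025, -0.04, 0, -0.157],
  [-0.0025, -0.04, 0, -0.157],
  [-0.0025, -0.04, 0, -0.157],
  [-0.0025, -0.04, 0, -0.157],
  [-0.0025, -0.04, 0, -0.157],
], claw=0)

```text
time_s: 21.38
tool_pos: [0.5088, -0.2, 0.1531]
orientation: [3.081, 0.033, 0.769]
wrist_force: [0.1, 0.0, -0.2]
grip_width: 0.0857
```

>>> carry_out([
  [-0.0025, -0.04, 0, -0.157],
  [-0.0025, -0.04, 0, -0.157],
  [-0.0025, -0.04, 0, -0.157],
  [-0.0025, -0.04, 0, -0.157],
  [-0.0025, -0.035, 0, -0.157],
])

```text
time_s: 22.0
tool_pos: [0.4961, -0.4018, 0.1523]
orientation: [3.08, 0.03, -0.044]
wrist_force: [0.6, 0.1, 1.0]
grip_width: 0.085
```

>>> carry_out([
  [0, 0, 0, 0],
])

```text
time_s: 22.12
tool_pos: [0.4959, -0.4039, 0.1519]
orientation: [3.08, 0.03, -0.046]
wrist_force: [0.7, 1.0, 0.1]
grip_width: 0.0852
```

>>> carry_out([
  [0, 0, 0, 0],
])

```text
time_s: 22.25
tool_pos: [0.4959, -0.4035, 0.1514]
orientation: [3.08, 0.03, -0.046]
wrist_force: [-0.4, 0.2, 0.4]
grip_width: 0.0849
```

The tool tilt has crept to about 4°. I'll test whether fast moves cause it while I'm at a safe height.

>>> carry_out([
  [0, 0, 0.05, 0],
  [0, 0, 0.06, 0],
  [0, 0, 0.06, 0],
])

```text
time_s: 22.62
tool_pos: [0.4931, -0.3968, 0.3162]
orientation: [3.092, 0.042, -0.039]
wrist_force: [-0.0, -0.7, 0.4]
grip_width: 0.0855
```

>>> carry_out([
  [0, 0, 0, 0],
])

```text
time_s: 22.75
tool_pos: [0.4953, -0.3972, 0.3242]
orientation: [3.084, 0.032, -0.037]
wrist_force: [-0.6, -0.3, 0.3]
grip_width: 0.0854
```

>>> carry_out([
  [0, 0, 0, 0],
  [0, 0, 0, 0],
])

```text
time_s: 23.0
tool_pos: [0.4953, -0.3951, 0.3221]
orientation: [3.086, 0.034, -0.034]
wrist_force: [-0.8, 0.1, 0.0]
grip_width: 0.0853
```

>>> carry_out([
  [0, 0, -0.05, 0],
  [0, 0, -0.06, 0],
  [0, 0, -0.04, 0],
])

```text
time_s: 23.38
tool_pos: [0.4952, -0.394, 0.1683]
orientation: [3.084, 0.032, -0.032]
wrist_force: [-0.1, 1.0, 0.1]
grip_width: 0.0852
```

>>> carry_out([
  [0, 0, 0, 0],
])

```text
time_s: 23.5
tool_pos: [0.4924, -0.3914, 0.1618]
orientation: [3.092, 0.041, -0.032]
wrist_force: [-0.7, 0.3, -0.2]
grip_width: 0.0855
```

>>> carry_out([
  [0, 0, 0, 0],
  [0, 0, 0, 0],
])

```text
time_s: 23.75
tool_pos: [0.4933, -0.392, 0.1642]
orientation: [3.09, 0.039, -0.031]
wrist_force: [0.1, -0.0, 1.1]
grip_width: 0.0853
```

Fast vertical stops add tilt in the arm's radial plane. I'll turn the tool so the tilt lies radially and remove it with fast-down/stop, slow-up moves.

>>> carry_out([
  [0, 0, 0.01, 0.16],
  [0, 0, 0.01, 0.16],
  [0, 0, 0.01, 0.16],
  [0, 0, 0.01, 0.16],
  [0, 0, 0.01, 0.16],
])

```text
time_s: 24.38
tool_pos: [0.4972, -0.3953, 0.2276]
orientation: [3.074, 0.034, 0.795]
wrist_force: [0.3, 0.0, 0.5]
grip_width: 0.0854
```

>>> carry_out([
  [0, 0, 0.01, 0.16],
  [0, 0, 0.01, 0.16],
  [0, 0, 0.01, 0.16],
  [0, 0, 0.01, 0.16],
  [0, 0, 0.01, 0.16],
])

```text
time_s: 25.0
tool_pos: [0.5004, -0.3981, 0.2941]
orientation: [3.055, 0.044, 1.622]
wrist_force: [-0.5, -0.2, -0.6]
grip_width: 0.0856
```

>>> carry_out([
  [0, 0, 0.01, 0],
  [0, 0, 0, 0],
  [0, 0, -0.02, 0],
  [0, 0, -0.04, 0],
  [0, 0, -0.06, 0],
])

```text
time_s: 25.62
tool_pos: [0.5032, -0.4006, 0.1913]
orientation: [3.042, 0.058, 1.614]
wrist_force: [0.0, 0.1, -1.1]
grip_width: 0.0851
```

>>> carry_out([
  [0, 0, 0, 0],
])

```text
time_s: 25.75
tool_pos: [0.4995, -0.3971, 0.1822]
orientation: [3.052, 0.047, 1.614]
wrist_force: [-0.5, -0.1, 0.3]
grip_width: 0.0856
```

>>> carry_out([
  [0, 0, 0, 0],
  [0, 0, 0, 0],
])

```text
time_s: 26.0
tool_pos: [0.5008, -0.3981, 0.1855]
orientation: [3.05, 0.05, 1.613]
wrist_force: [-0.1, 0.2, 1.2]
grip_width: 0.0854
```

>>> carry_out([
  [0, 0, -0.01, 0],
  [0, 0, -0.01, 0],
  [0, 0, -0.01, 0],
  [0, 0, -0.01, 0],
  [0, 0, -0.01, 0],
])

```text
time_s: 26.62
tool_pos: [0.5028, -0.4, 0.1378]
orientation: [3.044, 0.056, 1.613]
wrist_force: [0.1, 0.3, -0.2]
grip_width: 0.0856
```

>>> carry_out([
  [0, 0, 0, 0],
  [0, 0, 0, 0],
])

```text
time_s: 26.88
tool_pos: [0.5022, -0.3994, 0.136]
orientation: [3.045, 0.054, 1.613]
wrist_force: [0.2, -0.2, -0.1]
grip_width: 0.0852
```

>>> carry_out([
  [0, 0, 0.06, 0],
  [0, 0, 0.06, 0],
  [0, 0, 0.06, 0],
])

```text
time_s: 27.25
tool_pos: [0.499, -0.3964, 0.313]
orientation: [3.055, 0.044, 1.613]
wrist_force: [-0.2, -1.4, 0.2]
grip_width: 0.0855
```

>>> carry_out([
  [0, 0, 0, 0],
  [0, 0, 0, 0],
])

```text
time_s: 27.5
tool_pos: [0.5009, -0.3982, 0.3218]
orientation: [3.045, 0.054, 1.613]
wrist_force: [-0.3, -0.1, -0.7]
grip_width: 0.0855
```

>>> carry_out([
  [0, 0, -0.015, -0.12],
  [0, 0, -0.015, -0.12],
  [0, 0, -0.015, -0.12],
  [0, 0, -0.015, -0.12],
  [0, 0, -0.015, -0.12],
])

```text
time_s: 28.12
tool_pos: [0.4987, -0.3965, 0.2371]
orientation: [3.054, 0.052, 0.993]
wrist_force: [0.4, 0.3, -0.1]
grip_width: 0.0855
```

>>> carry_out([
  [0, 0, -0.015, 0.12],
  [0, 0, -0.015, 0.12],
  [0, 0, -0.015, 0.12],
  [0, 0, -0.015, 0.12],
  [0, 0, 0, 0.12],
])

```text
time_s: 28.75
tool_pos: [0.4938, -0.3913, 0.1609]
orientation: [3.071, 0.041, 1.613]
wrist_force: [0.0, 0.6, 0.8]
grip_width: 0.0854
```

>>> carry_out([
  [0, 0, 0, 0],
  [0, 0, 0, 0],
])

```text
time_s: 29.0
tool_pos: [0.4925, -0.3902, 0.1576]
orientation: [3.075, 0.037, 1.61]
wrist_force: [0.0, -0.2, -0.7]
grip_width: 0.0855
```

Turning while descending removes the tilt. Repeating.

>>> carry_out([
  [0, 0, 0.06, 0],
  [0, 0, 0.06, 0],
  [0, 0, 0.06, 0],
])

```text
time_s: 29.38
tool_pos: [0.489, -0.3866, 0.3325]
orientation: [3.086, 0.025, 1.606]
wrist_force: [1.3, -0.6, 0.3]
grip_width: 0.0853
```

>>> carry_out([
  [0, 0, 0, 0],
  [0, 0, 0, 0],
  [0, 0, 0, 0],
])

```text
time_s: 29.75
tool_pos: [0.4905, -0.3876, 0.3388]
orientation: [3.079, 0.033, 1.604]
wrist_force: [-0.4, 0.1, 0.2]
grip_width: 0.0855
```

>>> carry_out([
  [0, 0, -0.02, -0.12],
  [0, 0, -0.02, -0.12],
  [0, 0, -0.02, 0.12],
  [0, 0, -0.02, 0.12],
  [0, 0, -0.02, 0.12],
])

```text
time_s: 30.38
tool_pos: [0.4882, -0.3852, 0.2271]
orientation: [3.088, 0.024, 1.726]
wrist_force: [0.2, 0.2, -0.3]
grip_width: 0.0854
```

>>> carry_out([
  [0, 0, -0.015, 0.12],
  [0, 0, -0.015, -0.12],
  [0, 0, -0.015, -0.12],
  [0, 0, 0, 0],
  [0, 0, 0, 0],
])

```text
time_s: 31.0
tool_pos: [0.4833, -0.3808, 0.1682]
orientation: [3.101, 0.009, 1.605]
wrist_force: [-0.2, 0.1, 0.2]
grip_width: 0.0855
```

>>> carry_out([
  [0, 0, -0.01, -0.16],
  [0, 0, -0.01, -0.16],
  [0, 0, -0.01, -0.16],
  [0.001, -0.001, -0.01, -0.16],
  [0.001, -0.002, -0.01, -0.16],
])

```text
time_s: 31.62
tool_pos: [0.4871, -0.3857, 0.1215]
orientation: [3.094, 0.011, 0.785]
wrist_force: [-0.6, -0.1, -0.5]
grip_width: 0.0852
```

>>> carry_out([
  [0.001, -0.002, 0, -0.16],
  [0.001, -0.002, 0, -0.16],
  [0.001, -0.002, 0, -0.16],
  [0, -0.002, 0, -0.16],
  [0, 0, 0, -0.14],
])

```text
time_s: 32.25
tool_pos: [0.4912, -0.395, 0.1241]
orientation: [3.092, 0.009, -0.015]
wrist_force: [-0.4, -0.3, 0.3]
grip_width: 0.0857
```

>>> carry_out([
  [0, 0, 0, 0],
  [0, 0, 0, 0],
])

```text
time_s: 32.5
tool_pos: [0.4918, -0.3955, 0.1252]
orientation: [3.091, 0.008, -0.01]
wrist_force: [0.1, -0.1, 0.1]
grip_width: 0.0859
```

>>> carry_out([
  [-0.002, 0.003, -0.025, 0],
  [0, 0, -0.025, 0],
  [0, 0, -0.02, 0],
  [0, 0, -0.015, 0],
  [0, 0, -0.008, 0],
])

```text
time_s: 33.12
tool_pos: [0.491, -0.3937, 0.032]
orientation: [3.087, 0.004, -0.003]
wrist_force: [-1.1, 0.7, 0.8]
grip_width: 0.0855
```

>>> carry_out([
  [0, 0, 0, 0],
  [0, 0, 0, 0],
])

```text
time_s: 33.38
tool_pos: [0.4912, -0.394, 0.032]
orientation: [3.087, 0.004, -0.003]
wrist_force: [0.2, 0.3, -0.7]
grip_width: 0.0856
```

>>> carry_out([
  [0, 0.001, -0.004, 0],
  [0, 0, 0, 0],
  [0, 0, 0, 0],
  [0, 0, 0, 0],
  [0, 0, 0, 0],
], claw=1)

```text
time_s: 34.0
tool_pos: [0.4924, -0.3939, 0.03]
orientation: [3.084, 0.001, -0.003]
wrist_force: [0.6, -0.6, -0.0]
grip_width: 0.0447
```

>>> carry_out([
  [0, 0, 0, 0],
  [0, 0, 0, 0],
  [0, 0, 0, 0],
  [0, 0, 0, 0],
  [0, 0, 0, 0.17],
], claw=0)

```text
time_s: 34.62
tool_pos: [0.4924, -0.3938, 0.0299]
orientation: [3.084, 0.001, 0.172]
wrist_force: [0.0, 0.5, 0.6]
grip_width: 0.0854
```

>>> carry_out([
  [0, 0, 0, 0.17],
  [0, 0, 0, 0.17],
  [0, 0, 0, 0.17],
  [0, 0, 0, 0.17],
  [0, 0, 0, 0.17],
])

```text
time_s: 35.25
tool_pos: [0.4924, -0.3937, 0.0299]
orientation: [3.084, 0.001, 1.051]
wrist_force: [-0.2, 0.8, 0.9]
grip_width: 0.0854
```

>>> carry_out([
  [0, 0, 0, 0.17],
  [0, 0, 0, 0.17],
  [0, 0, 0, 0.17],
  [0, 0, 0, 0],
])

```text
time_s: 35.75
tool_pos: [0.4923, -0.3938, 0.03]
orientation: [3.084, 0.001, 1.577]
wrist_force: [-0.1, -0.0, 0.1]
grip_width: 0.0858
```

>>> carry_out([
  [0, 0, -0.003, 0],
  [0, 0, 0, 0],
  [0, 0, 0, 0],
  [0, 0, 0, 0],
  [0, 0, 0, 0],
], claw=1)

```text
time_s: 36.38
tool_pos: [0.4928, -0.3941, 0.0274]
orientation: [3.083, 0.002, 1.571]
wrist_force: [-0.7, -0.3, 0.0]
grip_width: 0.045
```

```bash
python3 m.py
```

```text
box 266 210 73 37 212 229
yaw 0.0266 len 0.2789 depth 0.0705 back x 0.5512 Y 0.054 x from back 0.5162 x mid 0.516
118.8 [0.5131 0.1728 0.03  ] [270.7 219.9] [358.3 192.6]
83.8 [0.514  0.1378 0.03  ] [279.9 219.7] [350.7 196.6]
43.8 [0.5151 0.0978 0.03  ] [290.4 219.5] [341.7 201.3]
-1.2 [0.5163 0.0528 0.03  ] [302.2 219.3] [331.2 206.8]
-51.2 [0.5176 0.0028 0.03  ] [315.3 219. ] [319.1 213.2]
-106.2 [ 0.519  -0.0521  0.03  ] [329.7 218.7] [305.1 220.6]
tab (np.float64(0.43121863969619173), np.float64(0.05402759048943593), 0.056) (np.float64(301.514479735758), np.float64(241.21411616599886)) (np.float64(313.0321330632864), np.float64(188.55520420921619))
(array([0.391 , 0.4788, 0.033 ]), array([392.1, 150.8]), [384, 149, 16, 6, 25])
(array([0.4309, 0.0516, 0.033 ]), array([312.5, 195.1]), [310, 189, 6, 13, 73])
(array([0.7245, 0.1484, 0.033 ]), array([405.6, 223.5]), [390, 215, 33, 20, 243])
(array([0.8022, 0.087 , 0.056 ]), array([294.1, 145.3]), [291, 141, 6, 11, 38])
(array([0.7451, 0.0859, 0.056 ]), array([294.1, 159.5]), [292, 155, 5, 8, 21])
(array([0.428 , 0.0511, 0.056 ]), array([302.3, 242.1]), [301, 241, 4, 4, 10])
(array([0.3768, 0.4598, 0.056 ]), array([190.4, 255.7]), [189, 252, 4, 9, 10])
```

View pics/smr.png

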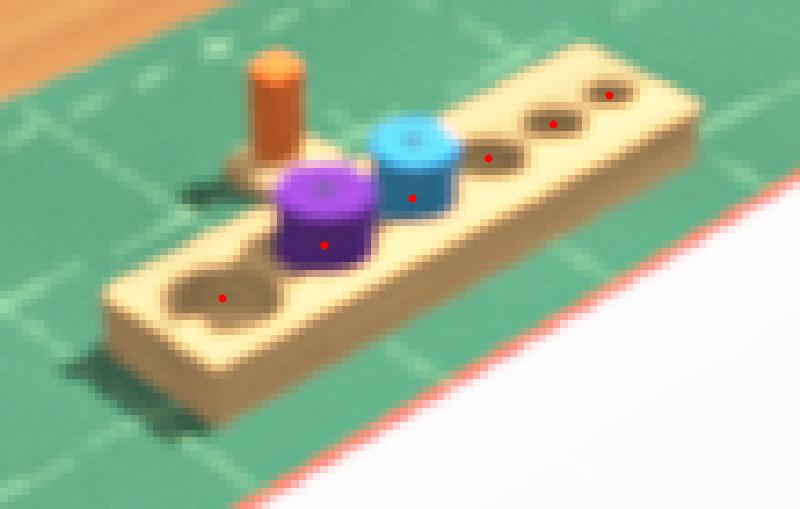

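The rack hasn't moved. Carrying the black former to TCP (0.5195, -0.053).

>>> carry_out([
  [0, 0, 0.03, 0],
  [0, 0, 0.04, 0],
  [0, 0, 0.01, 0],
  [0.004, 0.04, 0, 0],
  [0.004, 0.055, 0, 0],
])

```text
time_s: 37.1
tool_pos: [0.4981, -0.2977, 0.1045]
orientation: [3.088, -0.003, 1.566]
wrist_force: [0.9, 1.1, -0.8]
grip_width: 0.0448
```

>>> carry_out([
  [0.004, 0.055, 0, 0],
  [0.004, 0.055, 0, 0],
  [0.004, 0.055, 0, 0],
  [0.004, 0.04, 0, 0],
  [0, 0.015, 0, 0],
])

```text
time_s: 37.72
tool_pos: [0.5087, -0.0673, 0.0961]
orientation: [3.099, -0.008, 1.566]
wrist_force: [0.6, -0.1, -1.1]
grip_width: 0.0451
```

>>> carry_out([
  [0, 0, 0, 0],
  [0, 0, 0, 0],
  [0, 0, 0, 0],
])

```text
time_s: 38.1
tool_pos: [0.5077, -0.0687, 0.0944]
orientation: [3.101, -0.007, 1.566]
wrist_force: [-0.0, 0.0, 0.2]
grip_width: 0.045
```

>>> carry_out([
  [0.006, 0.008, -0.01, 0],
  [0.005, 0.006, -0.008, 0],
  [0, 0, 0, 0],
  [0, 0, 0, 0],
])

```text
time_s: 38.6
tool_pos: [0.5196, -0.0553, 0.0746]
orientation: [3.102, -0.007, 1.563]
wrist_force: [0.2, -0.1, -0.4]
grip_width: 0.0449
```

>>> carry_out([
  [0, 0, 0, 0],
])

```text
time_s: 38.72
tool_pos: [0.5196, -0.0553, 0.0747]
orientation: [3.102, -0.007, 1.563]
wrist_force: [-0.1, -0.2, -1.8]
grip_width: 0.0446
```

>>> carry_out([
  [0, 0.0023, -0.005, 0],
  [0, 0, -0.005, 0],
  [0, 0, 0, 0],
])

```text
time_s: 39.1
tool_pos: [0.5196, -0.0529, 0.0643]
orientation: [3.101, -0.007, 1.563]
wrist_force: [-0.1, -1.6, -2.0]
grip_width: 0.045
```

>>> carry_out([
  [0, 0, 0, 0],
])

```text
time_s: 39.22
tool_pos: [0.5196, -0.053, 0.0643]
orientation: [3.101, -0.007, 1.563]
wrist_force: [-0.6, 0.1, -0.7]
grip_width: 0.0448
```

```bash
python3 n.py
```

```text
[ 0.51962274 -0.05296548  0.06430912] [ 3.10124239 -0.00677425  1.56310816] 0.04481817942085606
```

View pics/snr.png

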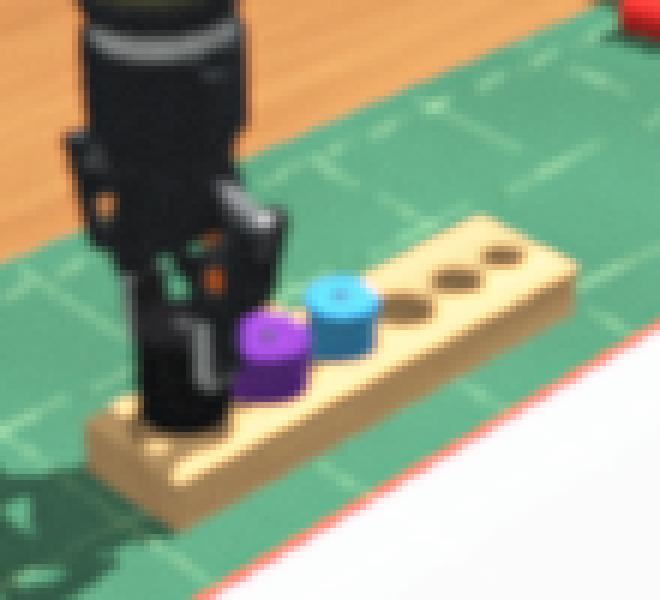

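>>> carry_out([
  [0, 0, -0.005, 0],
  [0, 0, -0.005, 0],
])

```text
time_s: 39.58
tool_pos: [0.5201, -0.0531, 0.0545]
orientation: [3.1, -0.006, 1.563]
wrist_force: [0.1, -1.2, 0.3]
grip_width: 0.0449
```

>>> carry_out([
  [0, 0, -0.005, 0],
])

```text
time_s: 39.7
tool_pos: [0.5199, -0.0533, 0.0491]
orientation: [3.1, -0.006, 1.563]
wrist_force: [0.3, -0.8, -0.7]
grip_width: 0.0449
```

>>> carry_out([
  [0, 0, -0.006, 0],
  [0, 0, -0.006, 0],
])

```text
time_s: 39.95
tool_pos: [0.5198, -0.0534, 0.0361]
orientation: [3.101, -0.006, 1.563]
wrist_force: [-0.2, 0.4, -0.6]
grip_width: 0.0452
```

>>> carry_out([
  [0, 0, 0, 0],
  [0, 0, 0, 0],
  [0, 0, 0.02, 0],
  [0, 0, 0.03, 0],
  [0, 0, 0.04, 0],
], claw=0.1)

```text
time_s: 40.58
tool_pos: [0.5174, -0.0524, 0.1247]
orientation: [3.107, -0.008, 1.563]
wrist_force: [0.2, -0.5, 0.5]
grip_width: 0.0769
```

>>> carry_out([
  [0, 0, 0, 0],
  [0, 0, 0, 0],
  [0, 0, 0, 0],
])

```text
time_s: 40.95
tool_pos: [0.5197, -0.0527, 0.1282]
orientation: [3.1, -0.007, 1.563]
wrist_force: [-0.1, 0.1, 0.2]
grip_width: 0.077
```

```bash
python3 n.py; python3 - <<'E'
from h import *
for n in('top','scene'):
    s=snap(n)
    for b in blobs(s,'y',.026): print(n,*b[:3])
E
```

```text
[ 0.51968627 -0.05265903  0.12818049] [ 3.10019571 -0.00726567  1.56301759] 0.07697401306702471
top [ 0.9094 -0.17    0.026 ] [358.5 122.9] [355, 119, 9, 9, 55]
top [ 0.4588 -0.2626  0.026 ] [384.7 234.8] [381, 231, 9, 8, 50]
top [ 0.379  -0.3919  0.026 ] [419.3 256. ] [412, 249, 15, 14, 155]
scene [ 0.4596 -0.2604  0.026 ] [231.7 242.1] [226, 232, 12, 21, 200]
scene [ 0.3786 -0.3853  0.026 ] [174.5 247.6] [163, 235, 23, 26, 457]
scene [ 0.8569 -0.1208  0.026 ] [375.8 295.9] [368, 289, 17, 15, 205]
```

View pics/snr.png

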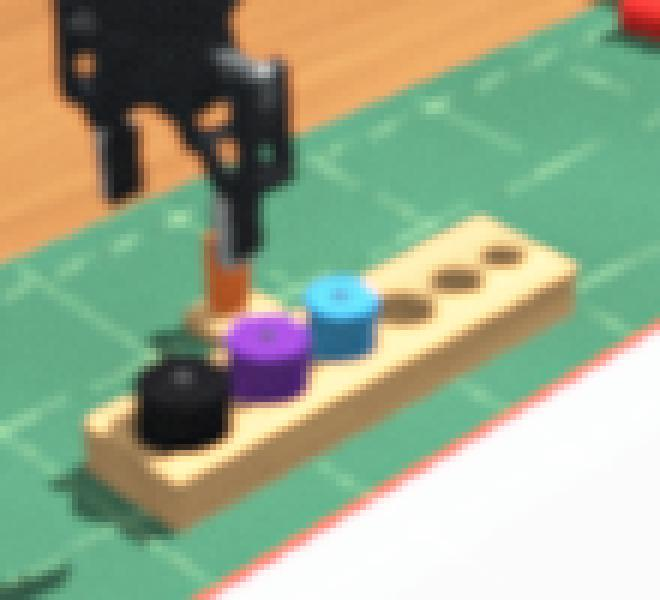

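Black is seated. Now the small yellow former at (0.459, -0.262), with the jaws only part open because the small black decoy is close.

>>> carry_out([
  [-0.006, -0.021, 0, -0.157],
  [-0.006, -0.021, 0, -0.157],
  [-0.006, -0.021, 0, -0.157],
  [-0.006, -0.021, 0, -0.157],
  [-0.006, -0.021, 0, -0.157],
], claw=0.35)

```text
time_s: 41.78
tool_pos: [0.4874, -0.1589, 0.1249]
orientation: [3.106, -0.007, 0.755]
wrist_force: [-0.6, -0.2, -0.7]
grip_width: 0.0554
```

>>> carry_out([
  [-0.006, -0.021, 0, -0.157],
  [-0.006, -0.021, 0, -0.157],
  [-0.006, -0.021, 0, -0.157],
  [-0.006, -0.021, 0, -0.157],
  [-0.006, -0.015, 0, -0.15],
])

```text
time_s: 42.4
tool_pos: [0.4549, -0.2608, 0.122]
orientation: [3.109, -0.004, -0.05]
wrist_force: [0.9, -0.2, -0.8]
grip_width: 0.0554
```

>>> carry_out([
  [0, 0, 0, 0],
  [0, 0, 0, 0],
])

```text
time_s: 42.65
tool_pos: [0.4544, -0.2609, 0.1211]
orientation: [3.11, -0.002, -0.048]
wrist_force: [0.3, 0.4, 0.4]
grip_width: 0.0559
```

>>> carry_out([
  [0.004, -0.001, -0.025, 0.04],
  [0, 0, -0.025, 0],
  [0, 0, -0.02, 0],
  [0, 0, -0.015, 0],
  [0, 0, 0, 0],
])

```text
time_s: 43.28
tool_pos: [0.46, -0.2589, 0.0342]
orientation: [3.11, -0.004, 0.005]
wrist_force: [0.3, 0.5, 0.2]
grip_width: 0.0557
```

>>> carry_out([
  [0, 0, 0, 0],
])

```text
time_s: 43.4
tool_pos: [0.4606, -0.259, 0.0349]
orientation: [3.11, -0.005, 0.006]
wrist_force: [-0.6, -0.1, 0.5]
grip_width: 0.0555
```

>>> carry_out([
  [-0.0015, -0.0025, -0.009, 0],
  [0, 0, 0, 0],
  [0, 0, 0, 0],
  [0, 0, 0, 0],
  [0, 0, 0, 0],
], claw=1)

```text
time_s: 44.02
tool_pos: [0.4601, -0.2626, 0.0273]
orientation: [3.108, -0.008, 0.006]
wrist_force: [-0.4, -0.1, -0.8]
grip_width: 0.0248
```

>>> carry_out([
  [0, 0, 0, 0],
  [0, 0, 0, 0],
  [0, 0, 0, 0],
  [0, 0, 0, 0],
  [0, 0, 0, 0.17],
], claw=0.35)

```text
time_s: 44.65
tool_pos: [0.4605, -0.2628, 0.0277]
orientation: [3.107, -0.009, 0.181]
wrist_force: [-0.3, -0.4, 0.6]
grip_width: 0.0554
```

>>> carry_out([
  [0, 0, 0, 0.17],
  [0, 0, 0, 0.17],
  [0, 0, 0, 0.17],
  [0, 0, 0, 0.17],
  [0, 0, 0, 0.17],
])

```text
time_s: 45.28
tool_pos: [0.4605, -0.2627, 0.0277]
orientation: [3.107, -0.009, 1.06]
wrist_force: [-0.5, 0.2, 0.5]
grip_width: 0.0557
```

>>> carry_out([
  [0, 0, 0, 0.17],
  [0, 0, 0, 0.17],
  [0, 0, 0, 0.16],
  [0, 0, 0, 0],
])

```text
time_s: 45.78
tool_pos: [0.4604, -0.2627, 0.0277]
orientation: [3.107, -0.008, 1.575]
wrist_force: [0.9, 0.5, 0.2]
grip_width: 0.0557
```

>>> carry_out([
  [0, 0, 0, 0],
  [0, 0, 0, 0],
  [0, 0, 0, 0],
  [0, 0, 0, 0],
  [0, 0, 0, 0],
], claw=1)

```text
time_s: 46.4
tool_pos: [0.4606, -0.2629, 0.028]
orientation: [3.107, -0.008, 1.57]
wrist_force: [-0.4, -0.7, 0.9]
grip_width: 0.0253
```

```bash
python3 m.py|grep -v arr
```

```text
box 266 210 73 37 212 228
yaw 0.0264 len 0.276 depth 0.0702 back x 0.5511 Y 0.0554 x from back 0.5161 x mid 0.516
118.8 [0.5129 0.1741 0.03  ] [270.4 220. ] [358.5 192.4]
83.8 [0.5139 0.1391 0.03  ] [279.6 219.8] [350.9 196.4]
43.8 [0.5149 0.0992 0.03  ] [290.1 219.6] [342.  201.1]
-1.2 [0.5161 0.0542 0.03  ] [301.9 219.3] [331.5 206.6]
-51.2 [0.5174 0.0042 0.03  ] [315. 219.] [319.4 213. ]
-106.2 [ 0.5189 -0.0508  0.03  ] [329.3 218.7] [305.4 220.4]
tab (np.float64(0.43106183402977266), np.float64(0.055376704805664645), 0.056) (np.float64(301.1499765942453), np.float64(241.25507305302278)) (np.float64(313.32821595951634), np.float64(188.38719756360936))
```

>>> carry_out([
  [0, 0, 0.04, 0],
  [0, 0, 0.05, 0],
  [0, 0, 0.01, 0],
  [0.006, 0.05, 0, 0],
  [0.007, 0.055, 0, 0],
])

```text
time_s: 47.12
tool_pos: [0.4717, -0.1571, 0.1283]
orientation: [3.11, -0.011, 1.563]
wrist_force: [0.8, 0.7, -0.6]
grip_width: 0.0249
```

>>> carry_out([
  [0.007, 0.055, 0, 0],
  [0.007, 0.055, 0, 0],
  [0.007, 0.055, 0, 0],
  [0.007, 0.055, 0, 0],
  [0.007, 0.04, 0, 0],
])

```text
time_s: 47.75
tool_pos: [0.5024, 0.112, 0.1221]
orientation: [3.118, -0.011, 1.562]
wrist_force: [0.4, -0.1, 0.3]
grip_width: 0.0252
```

>>> carry_out([
  [0, 0, 0, 0],
  [0, 0, 0, 0],
  [0, 0, 0, 0],
])

```text
time_s: 48.12
tool_pos: [0.5003, 0.1132, 0.1189]
orientation: [3.124, -0.01, 1.565]
wrist_force: [0.1, 0.5, -0.4]
grip_width: 0.0248
```

>>> carry_out([
  [0.007, 0.012, -0.02, 0],
  [0.007, 0.011, -0.015, 0],
  [0, 0, -0.005, 0],
  [0, 0, 0, 0],
  [0, 0, 0, 0],
])

```text
time_s: 48.75
tool_pos: [0.5149, 0.1315, 0.0785]
orientation: [3.123, -0.01, 1.557]
wrist_force: [0.6, -0.3, 0.2]
grip_width: 0.0248
```

>>> carry_out([
  [0, 0, 0, 0],
])

```text
time_s: 48.88
tool_pos: [0.5152, 0.1312, 0.0791]
orientation: [3.122, -0.01, 1.557]
wrist_force: [-0.5, 0.8, -0.2]
grip_width: 0.0245
```

```bash
python3 n.py
```

```text
[0.51516376 0.13119338 0.07909548] [ 3.12165148 -0.00968764  1.55700499] 0.02454767060026566
```

View pics/snr.png

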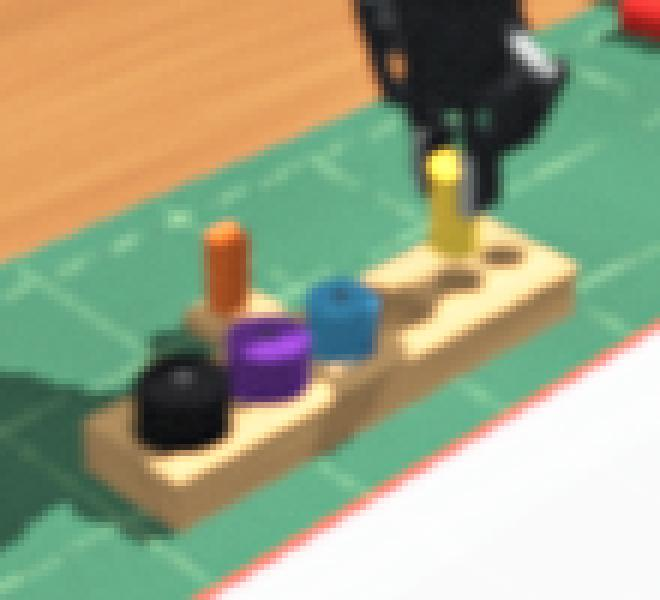

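Rack unmoved, yellow held upright above its row. I'll correct y by +6 mm and lower it.

>>> carry_out([
  [-0.0006, 0.006, -0.005, 0],
  [0, 0, -0.004, 0],
  [0, 0, 0, 0],
  [0, 0, 0, 0],
])

```text
time_s: 49.48
tool_pos: [0.5145, 0.1381, 0.0696]
orientation: [3.121, -0.01, 1.558]
wrist_force: [0.4, -0.1, -1.3]
grip_width: 0.0245
```

>>> carry_out([
  [0, 0, 0, 0],
])

```text
time_s: 49.6
tool_pos: [0.5145, 0.1381, 0.0696]
orientation: [3.121, -0.01, 1.558]
wrist_force: [0.8, 0.6, 0.5]
grip_width: 0.0253
```

>>> carry_out([
  [0, -0.0005, -0.005, 0],
  [0, 0, -0.005, 0],
])

```text
time_s: 49.85
tool_pos: [0.515, 0.1375, 0.0596]
orientation: [3.12, -0.01, 1.558]
wrist_force: [-0.0, 0.6, 0.5]
grip_width: 0.0251
```

>>> carry_out([
  [0, 0, -0.005, 0],
])

```text
time_s: 49.98
tool_pos: [0.515, 0.1373, 0.055]
orientation: [3.121, -0.009, 1.558]
wrist_force: [-1.4, -0.6, 1.6]
grip_width: 0.0248
```

>>> carry_out([
  [0, 0, -0.005, 0],
])

```text
time_s: 50.1
tool_pos: [0.5146, 0.137, 0.0495]
orientation: [3.122, -0.009, 1.558]
wrist_force: [-1.6, -0.2, 0.4]
grip_width: 0.0251
```

>>> carry_out([
  [0, 0, -0.006, 0],
  [0, 0, -0.006, 0],
])

```text
time_s: 50.35
tool_pos: [0.5144, 0.1369, 0.0362]
orientation: [3.122, -0.009, 1.558]
wrist_force: [-0.5, -0.3, -0.8]
grip_width: 0.0248
```

>>> carry_out([
  [0, 0, 0, 0],
  [0, 0, 0, 0],
  [0, 0, 0.02, 0],
  [0, 0, 0.04, 0],
  [0, 0, 0.04, 0],
], claw=0.35)

```text
time_s: 50.98
tool_pos: [0.5115, 0.1368, 0.1343]
orientation: [3.13, -0.008, 1.558]
wrist_force: [0.2, -0.3, -0.5]
grip_width: 0.0556
```

>>> carry_out([
  [0, 0, 0, 0],
  [0, 0, 0, 0],
  [-0.04, 0.04, 0.02, 0],
  [-0.04, 0.04, 0.02, 0],
  [-0.03, 0.04, 0, 0],
])

```text
time_s: 51.6
tool_pos: [0.4013, 0.2574, 0.1755]
orientation: [3.127, -0.009, 1.55]
wrist_force: [0.5, -0.2, 0.3]
grip_width: 0.0556
```

```bash
python3 n.py; python3 m.py|grep -v arr
python3 - <<'E'
from h import *
s=snap('top','t5.png')
cv2.imwrite('pics/t5r.png',cv2.resize(s['img'][130:255,250:385,::-1],(648,600),interpolation=cv2.INTER_NEAREST))
E
```

```text
[0.40130693 0.25742946 0.17554444] [ 3.12725965 -0.00855121  1.5501645 ] 0.055552420676934805
box 266 210 73 36 211 229
yaw 0.0248 len 0.2769 depth 0.0699 back x 0.5511 Y 0.0547 x from back 0.5161 x mid 0.5162
118.8 [0.5132 0.1735 0.03  ] [270.6 219.9] [358.4 192.5]
83.8 [0.514  0.1385 0.03  ] [279.8 219.7] [350.8 196.5]
43.8 [0.515  0.0985 0.03  ] [290.2 219.5] [341.9 201.2]
-1.2 [0.5162 0.0536 0.03  ] [302.  219.3] [331.4 206.7]
-51.2 [0.5174 0.0036 0.03  ] [315.1 219. ] [319.2 213.1]
-106.2 [ 0.5188 -0.0514  0.03  ] [329.5 218.8] [305.2 220.5]
tab (np.float64(0.43112370033553843), np.float64(0.05474997763328628), 0.056) (np.float64(301.31927643829516), np.float64(241.23902116683604)) (np.float64(313.1884181443844), np.float64(188.46387223554933))
```

View pics/snr.png

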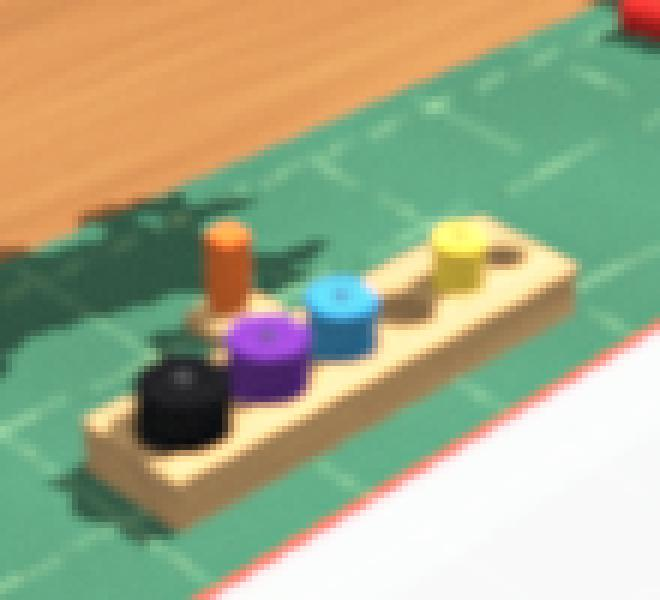

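View pics/t5r.png

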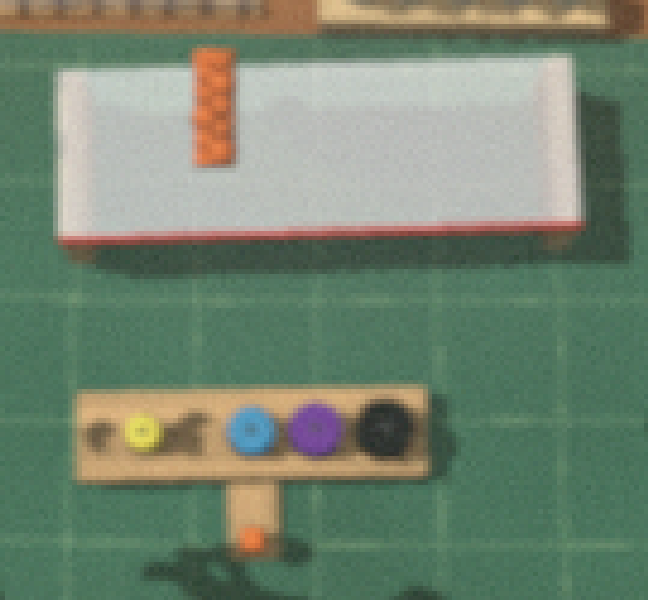

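All four are seated. Next I'll measure the shelf's front edge.

```bash
cat > sh.py <<'E'
from h import *
s=snap('top')
h=hsv(s);m=cv2.inRange(h,np.array((0,110,80)),np.array((6,255,255)))|cv2.inRange(h,np.array((172,110,80)),np.array((179,255,255)))
m[:165]=0;m[195:]=0;m[:,:255]=0;m[:,376:]=0
v,u=np.nonzero(m);print(len(u),u.min(),u.max())
P=np.array([ray(s,a,b,.076)[:2] for a,b in zip(u,v)])
k=np.polyfit(P[:,1],P[:,0],1);yl,yr=ray(s,u.min()-.5,v[u.argmin()],.078)[1],ray(s,u.max()+.5,v[u.argmax()],.078)[1]
print('edge slope',k[0],'yaw',-np.arctan(k[0]),'y ends',yl,yr,'len',yl-yr)
yc=(yl+yr)/2;print('centre',np.polyval(k,yc),yc,'resid',np.std(P[:,0]-np.polyval(k,P[:,1])))
# white deck back edge
g=s['img'].astype(int)
w=((g.min(2)>130)&(g.max(2)-g.min(2)<45)).astype(np.uint8);w[:125]=0;w[190:]=0;w[:,:255]=0;w[:,376:]=0
vv,uu=np.nonzero(w);print(uu.min(),uu.max())
for a in (275,320,360):
    r=vv[uu==a];print(a,ray(s,a,r.min()-.5,.08)[:2],ray(s,a,r.max()+.5,.08)[:2])
s2=snap('scene')
for n,q in (('FL',(0,.205)),('FR',(0,-.205)),('BR',(.14,-.205))):
    t=-np.arctan(k[0]);X=np.polyval(k,yc)+q[0]*np.cos(t)-q[1]*np.sin(t);Y=yc+q[0]*np.sin(t)+q[1]*np.cos(t);print(n,X,Y,proj(s2,(X,Y,.08)),proj(s,(X,Y,.08)))
E
python3 sh.py
```

```text
130 263 370
edge slope -0.03982046015270953 yaw 0.03979943279751204 y ends 0.20226654899274207 -0.20454720879987287 len 0.40681375779261497
centre 0.6661162744969348 -0.0011403299035653985 resid 0.0013348198926059962
261 370
275 [0.80059296 0.15869735] [0.66342959 0.15541539]
320 [ 0.80633225 -0.01319868] [ 0.67249775 -0.01345331]
360 [ 0.81191177 -0.16694153] [ 0.67759369 -0.16455497]
FL 0.6579595445411612 0.20369733205445584 (np.float64(401.4543611595963), np.float64(193.48056960879953)) (np.float64(262.0494537269105), np.float64(179.82303253951176))
FR 0.6742730044527083 -0.20597799186158666 (np.float64(296.6515447329105), np.float64(255.91323985637723)) (np.float64(370.9541092326313), np.float64(176.44172897097056))
BR 0.8141621394484302 -0.2004075421356925 (np.float64(338.51583310814016), np.float64(285.14868906863785)) (np.float64(368.66995196366037), np.float64(141.02558580770915))
```

The shelf origin is (0.666, -0.001) with yaw 0.040; edge length and depth are consistent with 410 × 140 mm. The plan is to grip the tab at (0.431, 0.052) with the jaws along y and slide it.

>>> carry_out([
  [0.003, -0.02, 0, -0.153],
  [0.003, -0.02, 0, -0.153],
  [0.003, -0.02, 0, -0.153],
  [0.003, -0.02, 0, -0.153],
  [0.003, -0.02, 0, -0.153],
], claw=0)

```text
time_s: 52.58
tool_pos: [0.4204, 0.1484, 0.1724]
orientation: [3.131, -0.004, 0.751]
wrist_force: [0.4, -0.9, -0.8]
grip_width: 0.0851
```

>>> carry_out([
  [0.003, -0.02, 0, -0.153],
  [0.003, -0.02, 0, -0.153],
  [0.003, -0.02, 0, -0.153],
  [0.003, -0.02, 0, -0.153],
  [0.003, -0.02, 0, -0.14],
])

```text
time_s: 53.2
tool_pos: [0.4373, 0.039, 0.1708]
orientation: [3.131, -0.001, -0.039]
wrist_force: [-0.6, 1.0, 0.1]
grip_width: 0.0853
```

>>> carry_out([
  [0, 0, 0, 0],
  [0, 0, 0, 0],
  [0, 0, 0, 0],
])

```text
time_s: 53.58
tool_pos: [0.4375, 0.037, 0.1701]
orientation: [3.132, 0.0, -0.041]
wrist_force: [0.3, -0.0, 0.8]
grip_width: 0.0852
```

>>> carry_out([
  [-0.0065, 0.015, -0.03, 0.066],
  [0, 0, -0.03, 0],
  [0, 0, -0.03, 0],
  [0, 0, -0.02, 0],
  [0, 0, 0, 0],
])

```text
time_s: 54.2
tool_pos: [0.431, 0.0552, 0.0584]
orientation: [3.132, -0.003, 0.036]
wrist_force: [0.4, 0.2, -0.2]
grip_width: 0.0855
```

>>> carry_out([
  [0, 0, 0, 0],
  [0, 0, 0, 0],
])

```text
time_s: 54.45
tool_pos: [0.4323, 0.0557, 0.0602]
orientation: [3.132, -0.006, 0.038]
wrist_force: [-0.3, -0.3, 0.3]
grip_width: 0.085
```

>>> carry_out([
  [-0.001, -0.003, -0.015, -0.012],
  [0, 0, -0.012, 0],
  [0, 0, -0.006, 0],
  [0, 0, 0, 0],
  [0, 0, 0, 0],
])

```text
time_s: 55.08
tool_pos: [0.4319, 0.0524, 0.0259]
orientation: [3.132, -0.007, 0.025]
wrist_force: [0.2, 0.1, -0.2]
grip_width: 0.085
```

>>> carry_out([
  [0, 0, 0, 0],
  [0, 0, 0, 0],
  [0, 0, 0, 0],
  [0, 0, 0, 0],
  [0, 0, 0, 0],
], claw=1)

```text
time_s: 55.7
tool_pos: [0.4328, 0.0523, 0.027]
orientation: [3.132, -0.01, 0.024]
wrist_force: [1.1, -0.5, -2.0]
grip_width: 0.0168
```

>>> carry_out([
  [0, 0, 0, 0],
])

```text
time_s: 55.82
tool_pos: [0.4328, 0.0523, 0.027]
orientation: [3.133, -0.01, 0.023]
wrist_force: [0.1, -0.7, -0.2]
grip_width: 0.0172
```

```bash
python3 n.py
```

```text
[0.43284897 0.05225889 0.02700519] [ 3.13259048 -0.00965529  0.02324395] 0.017214054845671335
```

View pics/snr.png

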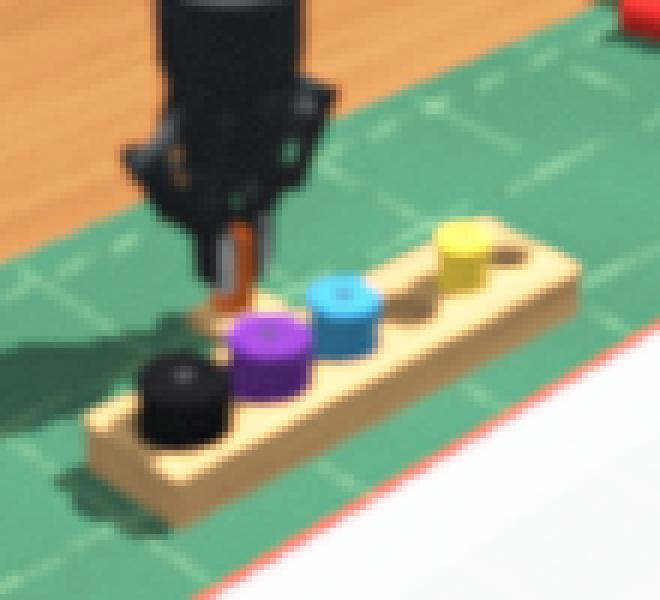

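The tab is gripped (17 mm). I'll slide diagonally at first to line up with the bay, watching z.

>>> carry_out([
  [0.008, -0.006, 0, 0.003],
  [0.012, -0.01, 0, 0.004],
  [0.012, -0.01, 0, 0.004],
])

```text
time_s: 56.3
tool_pos: [0.4626, 0.0284, 0.027]
orientation: [3.137, -0.003, 0.039]
wrist_force: [-4.6, 4.4, 3.9]
grip_width: 0.017
```

>>> carry_out([
  [0.012, -0.01, 0, 0],
  [0.012, -0.01, 0, 0],
  [0.012, -0.005, 0, 0],
  [0, 0, 0, 0],
])

```text
time_s: 56.8
tool_pos: [0.4994, 0.0037, 0.0271]
orientation: [3.139, -0.0, 0.043]
wrist_force: [2.6, -0.3, -2.6]
grip_width: 0.0172
```

```bash
cat > n2.py <<'E'
from h import *
st=ctrl.get_state();print(st['tool_pos'],st['orientation'])
s=snap('top','tn.png');s2=snap('scene','sn.png')
a=cv2.resize(s['img'][130:250,250:385,::-1],(675,600),interpolation=cv2.INTER_NEAREST);cv2.imwrite('pics/tnr.png',a)
a=cv2.resize(s2['img'][150:310,275:460,::-1],(694,600),interpolation=cv2.INTER_NEAREST);cv2.imwrite('pics/snr.png',a)
E
python3 n2.py
```

```text
[0.49942687 0.0036933  0.02707585] [ 3.13866737e+00 -1.25900284e-04  4.29140119e-02]
```

View pics/tnr.png

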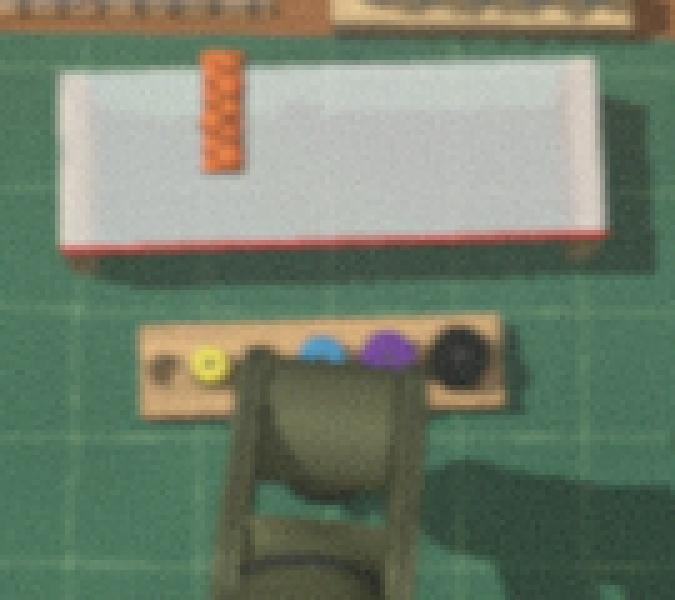

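View pics/snr.png

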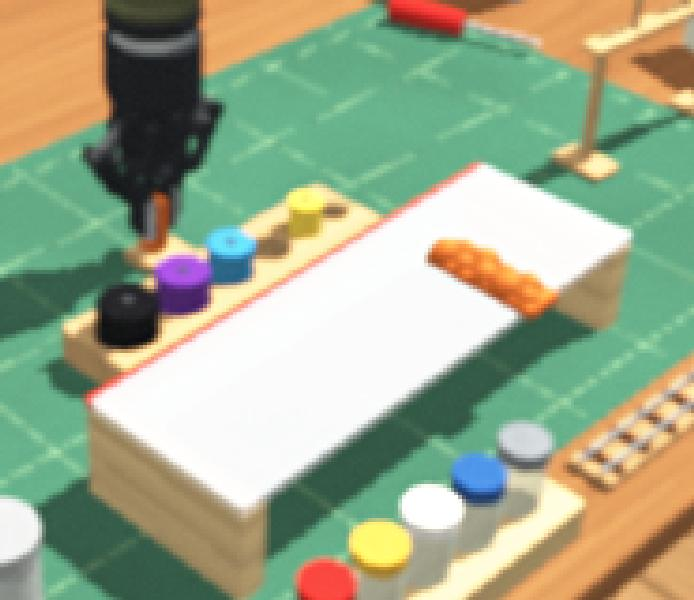

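The rack is parallel to the shelf and inside the legs' span, with z steady at 27 mm. Continuing straight in.

>>> carry_out([
  [0.015, 0, 0, 0],
  [0.015, 0, 0, 0],
  [0.015, 0, 0, 0],
])

```text
time_s: 57.28
tool_pos: [0.5399, 0.0046, 0.027]
orientation: [3.139, 0.011, 0.044]
wrist_force: [-6.0, -0.1, 5.3]
grip_width: 0.0171
```

>>> carry_out([
  [0.012, 0, 0, 0],
  [0.012, 0, 0, 0],
  [0.01, 0, 0, 0],
  [0, 0, 0, 0],
])

```text
time_s: 57.78
tool_pos: [0.573, 0.0054, 0.0272]
orientation: [3.139, 0.017, 0.045]
wrist_force: [2.7, -0.4, -0.6]
grip_width: 0.0172
```

```bash
python3 n2.py
```

```text
[0.57304428 0.00536453 0.02715988] [3.13943994 0.01717645 0.04471637]
```

View pics/tnr.png

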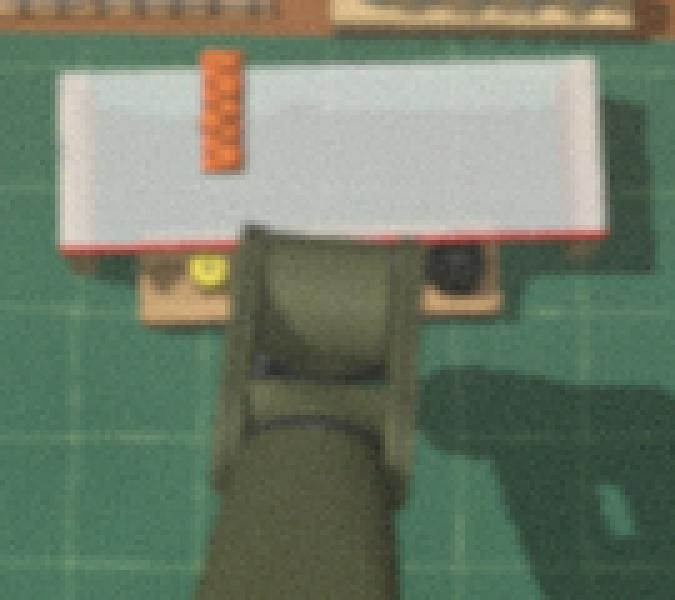

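View pics/snr.png

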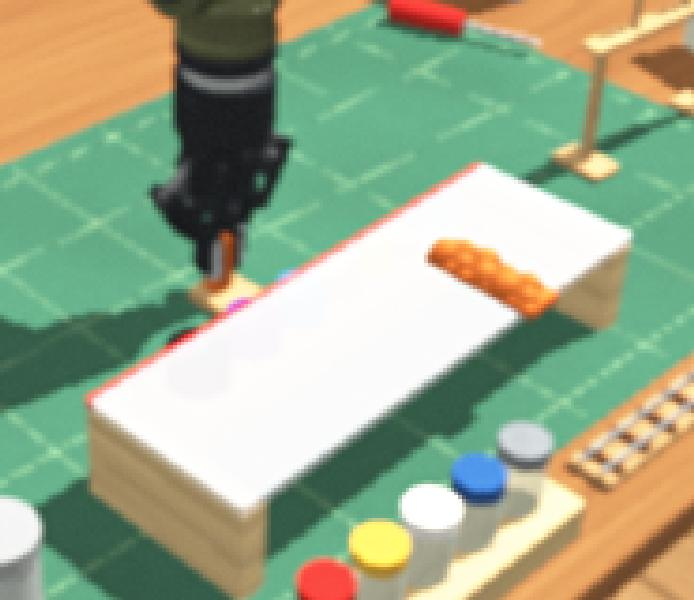

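>>> carry_out([
  [0.01, 0, 0, 0],
  [0.012, 0, 0, 0],
  [0.01, 0, 0, 0],
  [0, 0, 0, 0],
])

```text
time_s: 58.38
tool_pos: [0.6006, 0.0059, 0.0271]
orientation: [3.14, 0.028, 0.045]
wrist_force: [3.4, -1.4, -0.9]
grip_width: 0.0167
```

>>> carry_out([
  [0.01, 0, 0, 0],
  [0.009, 0, 0, 0],
  [0.005, 0, 0, 0],
  [0, 0, 0, 0],
])

```text
time_s: 58.88
tool_pos: [0.6205, 0.0061, 0.027]
orientation: [3.141, 0.039, 0.046]
wrist_force: [1.2, -0.3, 0.5]
grip_width: 0.0168
```

```bash
python3 n2.py
```

```text
[0.62054154 0.00610485 0.02703571] [3.14099321 0.03884039 0.0455536 ]
```

View pics/tnr.png

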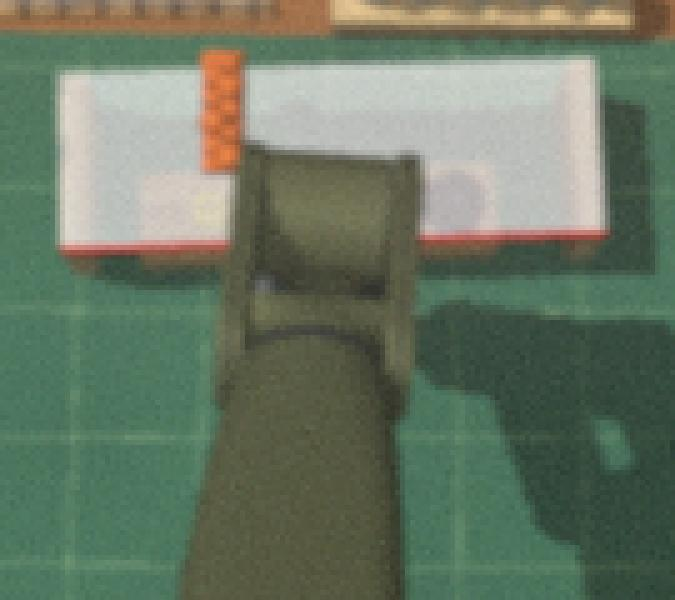

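View pics/snr.png

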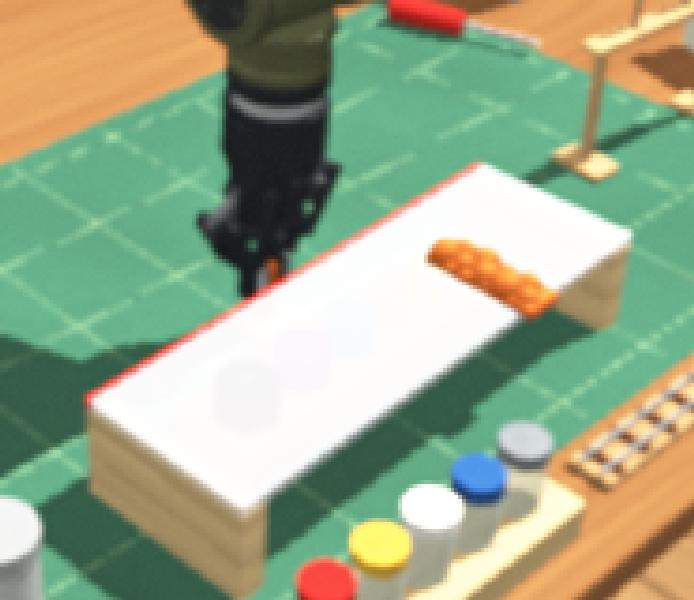

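>>> carry_out([
  [0.007, 0, 0, 0],
  [0.006, 0, 0, 0],
  [0, 0, 0, 0],
])

```text
time_s: 59.35
tool_pos: [0.6312, 0.0062, 0.027]
orientation: [3.141, 0.045, 0.046]
wrist_force: [1.6, 0.4, 0.5]
grip_width: 0.0171
```

>>> carry_out([
  [0, 0, 0, 0],
])

```text
time_s: 59.48
tool_pos: [0.6312, 0.0062, 0.027]
orientation: [3.141, 0.045, 0.046]
wrist_force: [-1.5, -0.0, 2.5]
grip_width: 0.0174
```

>>> carry_out([
  [0, 0, 0, 0],
  [0, 0, 0, 0],
  [0, 0, 0, 0],
  [0, 0, 0, 0],
], claw=0)

```text
time_s: 59.98
tool_pos: [0.6294, 0.0063, 0.0253]
orientation: [3.142, 0.049, 0.046]
wrist_force: [0.5, 0.0, -0.4]
grip_width: 0.0849
```

>>> carry_out([
  [0, 0, 0.015, 0],
  [0, 0, 0.03, 0],
  [0, 0, 0.03, 0],
  [-0.02, 0, 0.03, 0],
  [-0.04, 0.02, 0.03, 0],
])

```text
time_s: 60.6
tool_pos: [0.5685, 0.0257, 0.1659]
orientation: [3.142, 0.05, 0.044]
wrist_force: [-0.7, 0.1, 0.4]
grip_width: 0.0854
```

>>> carry_out([
  [-0.04, 0.05, 0, 0],
  [-0.04, 0.05, 0, 0],
  [-0.03, 0.05, 0, 0],
  [0, 0.05, 0, 0],
  [0, 0.04, 0, 0],
])

```text
time_s: 61.22
tool_pos: [0.4572, 0.2699, 0.178]
orientation: [-3.139, 0.031, 0.04]
wrist_force: [0.5, 0.6, 0.4]
grip_width: 0.0855
```

>>> carry_out([
  [0, 0, 0, 0],
  [0, 0, 0, 0],
])

```text
time_s: 61.48
tool_pos: [0.4571, 0.2719, 0.1802]
orientation: [-3.138, 0.028, 0.044]
wrist_force: [-0.1, 0.6, 1.0]
grip_width: 0.0856
```

```bash
python3 n2.py; python3 sh.py | head -3; python3 - <<'E'
from h import *
s=snap('top')
lim=(.5,.7,-.1,.1)
for c in 'o','b','y','p':
  for b in blobs(s,c,.056,5,lim=(.4,.85,-.25,.25)): print(c,b[:3])
s=snap('scene')
for b in blobs(s,'o',.05,10,lim=(.5,.75,-.15,.15)): print('sc',b[:3])
E
```

```text
[0.4570916  0.27193062 0.18022202] [-3.13773818  0.02846313  0.04412297]
124 263 370
edge slope -0.03978141034200807 yaw 0.03976044474834743 y ends 0.20226654899274207 -0.20454720879987287 len 0.40681375779261497
centre 0.6662461670132704 -0.0011403299035653985 resid 0.001298611938888991
o (array([0.7987, 0.0889, 0.056 ]), array([293.6, 146.2]), [292, 141, 5, 15, 41])
o (array([0.743 , 0.0866, 0.056 ]), array([294., 160.]), [292, 157, 5, 6, 20])
sc (array([0.7388, 0.1289, 0.05  ]), array([405.7, 223.4]), [390, 215, 33, 20, 255])
sc (array([0.6311, 0.0035, 0.05  ]), array([346.3, 224.2]), [344, 222, 7, 6, 25])
```

View pics/tnr.png

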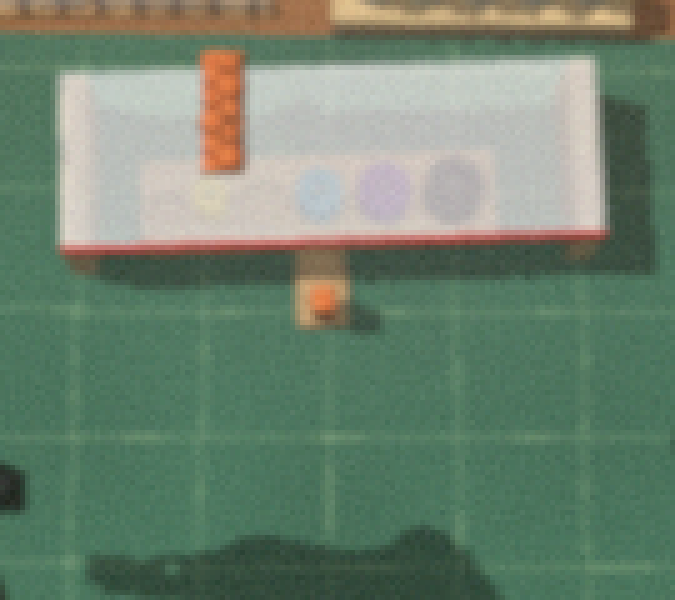

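View pics/sn.png

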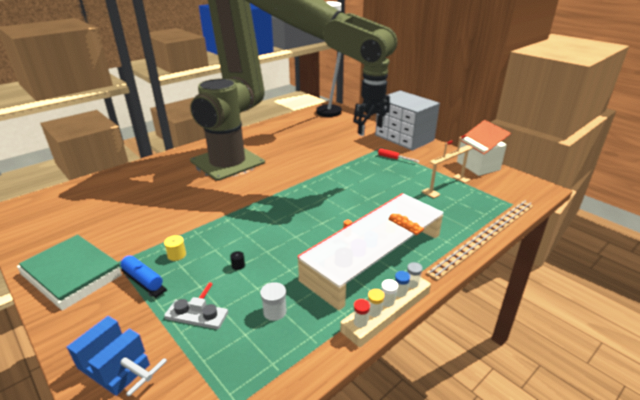

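The rack's back edge shows through the deck at crop y≈158, with all four formers in a row and the tab in front at (323,300). Checking the numbers.

```bash
python3 - <<'E'
from h import *
s=snap('top');t=.0398;o=np.array([.6662,-.0011])
def sf(u,v,z):
    p=ray(s,250+u/5-.5,130+v/5-.5,z)[:2]-o;return (np.array([p[0]*np.cos(t)+p[1]*np.sin(t),-p[0]*np.sin(t)+p[1]*np.cos(t)])*1e3).round(1)
print('tab',sf(323,298,.056),'back L',sf(142,164,.03),'back R',sf(494,152,.03))
for n,u,v in(('27',211,194),('37',320,193),('42',384,191),('47',455,190)): print(n,sf(u,v,.056))
st=ctrl.get_state();print(st['wrist_force'],st['joint_vel'].round(3))
E
```

```text
tab [-36.9  10.9] back L [ 80.4 148.7] back R [  81.7 -128.6]
27 [47.4 94.1]
37 [45.6 10.3]
42 [ 45.7 -39. ]
47 [ 44.7 -93.8]
[-0.0884593  -0.58352512 -0.01707466] [ 0.002  0.003 -0.002  0.002  0.     0.   ]
```

```bash
python3 -c "
from rig import ctrl
print(ctrl.sign_off())"
```

```text
the job is handed in; nothing more can be done
None
```

I put the four formers that were on the bench (27, 37, 42 and 47 mm) into their matching holes. I then slid the loaded rack under the shelf by its tab and handed the job in at about 62 s. No verdict came back, so the points below rest on my own measurements.

- **Which formers:** the red and white formers were absent. The large yellow and the small black look-alikes were left alone.
- **Knock:** the rack was knocked about 2 cm while I was carrying the purple former. I measured it again before inserting.
- **Rack position:**
  - The front face of the block is about 11 mm behind the shelf's front edge.
  - The tab centre is about 37 mm in front of that edge.
  - The rack is about 10 mm off the bay middle.
- **Formers:** through the translucent deck, each one sits within about 2 mm of its hole position along the rack.
- **Sliding:** TCP height stayed at 27 mm while sliding, and the wrist force stayed under about 8 N, with no sign of contact with the deck. The bystanders look unmoved in the last picture, but I did not measure them.
- **Checks that disagreed:**
  - The tool tilted by up to about 6° during the run, and I worked it back down.
  - Two rack-length readings came out 1–2 mm short, which I put down to a shadow.

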